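Roll a pivot pin onto the pole line of a magnetic chuck and switch the magnet on

ROBOT

A 6-joint arm with a two-finger parallel gripper is mounted at the origin on the work surface. World frame = base frame: x ahead of the robot, y to its left, z up, the work surface at z = 0. Lengths are in m, angles in rad, forces in N, time in s.
With the tool pointing down it reaches from about 0.35 to 0.875 m from the base axis. Payload 4.2 kg.
Tool frame: the origin (TCP) lies midway between the tips of the shut fingers; the grasp point (between the pads) lies 19 mm behind it; x points along the fingers, y is the direction in which the jaws open and shut, and the axes are right-handed (so a half turn about x gives the same grasp; the last joint's range is limited). The gripper opens to 85 mm and grips with 20 to 120 N. Pads are 22 mm wide; open, the fingers measure 114 mm over their backs; the gripper's body (76 mm by 85 mm) begins 54 mm behind the grasp point. The pads swing forward as they close: fully open they stand 13 mm farther back than shut.
Start: joints at [-0.973, 0.385, 0.008, 0, -1.194, -0.259], TCP at [0.208, -0.589, 0.231] pointing down, gripper open.
Joint ranges: [-3.14, 3.14], [-1.21, 2.06], [-1.07, 1.41], [-3.16, 2.05], [-2.99, -0.16], [-3.1, 3.1]. Speed limits (rad/s): [2.79, 2.79, 3.14, 3.14, 3.14, 3.14].

INTERFACE

Orientations are given as a 3x3 rotation matrix whose columns are the frame's x, y, z axes.
In Python, from cell import r gives the robot as it stands.
- The arm moves only by the tool apply_moves, never from a script. Its argument "deltas" is one flat list of numbers, 4 for each row, row after row: the shift along the tool's x, y, z in mm, then the turn about the tool's x in degrees. A call has 1 to 5 rows; each row shifts and turns the pose as measured when the row begins, along the tool's axes as they then stand; what a row does not reach is not made up. A row lasts 1/10 s, in which the tool goes at most 50 mm and 8.59 degrees, less where a joint would pass 70% of its speed; a pose out of reach is approached as far as the arm can. A call with a gripper value outside its range is refused whole. "grip" is the closure, from -1 (fully open) to 1 (shut), set as the call begins (left out, the last holds). The fingers move at their own pace and stop on an object; "newtons" is the grip in N (left out, the last holds). Time passes only in rows, so rows that do not move let the fingers close. It gives the time, the measured TCP pose, the force and the opening at its end, in the units of the state.
- r.get_obs(): the state, without advancing time (a new reading comes with each control period).
- r.grab_frame(name): name is "scene" or "top"; returns the picture (480x640x3 uint8, red, green, blue); there is no depth.
- r.calibration(name): a dict with "K" (3x3 intrinsics, pixels), "world_to_cam" (4x4, takes a point from world to camera coordinates). Camera axes: x right, y up, looking along -z (the intrinsics and any distortion apply to the point x, -y, -z); pixel columns grow to the right and rows downward; lengths in m; the calibration is good to about 2 mm. A picture is of the moment at which its call begins. calibration takes no time and is no camera call.
- r.finish_job(): hands the job in, once; it reports no verdict.
The state is a dict: "t": time; "joints": joint angles; "qd": joint speeds; "joint_torque": joint torques, N m; "eef_pos": TCP position; "ee_rot": TCP orientation; "wrist_force": force on the tool from outside, world axes, zero at the start; "torque": the same for the moment, N m; "gripper_width": finger opening in m.
Only numpy, scipy, OpenCV 4.12 (cv2) and the standard library are available. Lean on these libraries where they do the work, as an engineer would, in place of code of your own. Each camera call takes 0.05 s, during which the arm holds its last target.

TASK

The loose steel pin is to be held on the magnetic chuck for deburring. Push it with the fingertips so that it rolls over the chuck's top, without dragging, gripping or lifting it, until it lies at rest lengthways on the brass strip, in line with it; then push the chuck's lever over to the right (seen from the robot) as far as it goes, to switch the magnet on, and take the hand away. Do not grip the lever, do not throw it before the pin lies on the strip, and leave the bush standing on the chuck and the things on the bench where they are.

Things in the scene. Friction and masses are not known exactly. Their poses are not given: they have to be found in the camera images.
- pin: Bright steel pin lying on the chuck's top: cylinder, 28 mm diameter, 120 mm long, 0.4 to 0.75 kg, oily (friction about 0.35). Origin at its centre, 14 mm above the chuck's top; x is its axis, y and z turn as it rolls. Starts 75 to 120 mm left or right of the strip, within 0.05 rad of parallel. Pushed from behind at mid height it rolls straight on, keeping its direction; runs on 1 mm after a push at 30 mm/s, 5 mm at 60 mm/s.
- chuck: Grey magnetic chuck clamped to the bench (fixed), 160 mm (its x) by 320 mm (its y) by 60 mm high with a flat steel top at 60 mm, bolted lugs 30 mm wide, 14 mm high (23 mm with the bolts), at both y ends. Origin at the centre of its underside; its front (-x) with the lever faces the robot. The magnet's pull is not felt.
- strip_mid (a point): Middle of the brass strip inlaid flush in the chuck's top, at top height (60 mm above the bench). The strip, 12 mm wide and 160 mm long, runs along this frame's x axis (the chuck's x); y points to the left across it, in the direction of rolling.
- lever (a joint): Chuck lever, rad: 0 = leaning 35 degrees left (chuck +y), off; 0.61 = upright; 1.22 = 35 degrees right (-y), on, at its stop. Turns about the chuck's x axis on a shaft 32 mm above the bench, 70 mm right (-y) of the chuck's middle; it swings in a plane 110 mm in front (-x) of the middle, 30 mm before the front face. Starts at 0 to 0.15; stays where left (0.25 N m friction). Rod 11 mm thick.
- lever_knob (a point): Centre of the black ball knob (26 mm) at the end of the lever's rod, 110 mm from the shaft's axis.
- bush: Bystander: plain bronze bush standing upright on the chuck's top on the other side of the strip from the pin, 40 mm outside, 26 mm bore, 36 mm high. Origin at the centre of its underside.
- oilcan: Bystander: red oil can on the bench, to the left, 72 mm round, 140 mm high to the tip of its brass spout, which reaches 64 mm along its x. Origin at the centre of its underside.
- partsbin: Bystander: yellow open parts bin with bolts on the bench, to the right, 100 x 130 x 50 mm high. Origin at the centre of its underside.
- bearing: Bystander: steel bearing ring lying flat on the bench, to the right and farther off than the bin, 62 mm outside, 16 mm thick. Origin at the centre of its underside.
Things that resemble listed ones, but are neither listed nor needed, are in the scene too. What is meant by the pin is not orange or red, and is the smaller of those in its own colour.

How it is judged:
By the outcome, as a careful person would: the job done as asked, in the order asked, and still so for the second after the job is handed in, with the robot touching nothing.
It also fails if it takes over 51 s, if anything falls off the work surface, if the arm or the gripper's body presses on something with over 40 N, if the wrist force passes 120 N, or if a joint passes its speed limit or range.

## Working session

There is one attempt and no reset: what is moved stays moved. The work goes in short steps, Python scripts to look and compute and a tool call to move; the robot and the scene stay as the last step left them, time stands still between calls to the robot, and variables do not carry over. Pictures are saved under pics/ and viewed, and the job is handed in when it is done.

Besides the shell and the picture viewer there is one more tool, called after "Request:" as name(argument=value, ...) on one line, values as JSON. apply_moves: Moves the arm, as the interface text tells. Its arguments: {"type":"object","properties":{"deltas":{"type":"array"},"grip":{"type":"number"},"newtons":{"type":"number"}},"required":["deltas"]}

```bash
mkdir -p pics; ls; python3 - <<'E'
from cell import r
import cv2
o=r.get_obs();print(o)
for n in("scene","top"):
    c=r.calibration(n);print(n,c)
    cv2.imwrite(f"pics/{n}0.png",r.grab_frame(n)[:,:,::-1])
E
```

```text
pics
{'t': 0.0, 'joints': array([-9.73399750e-01,  3.85564166e-01,  6.58984539e-03, -5.43116655e-04,
       -1.19401217e+00, -2.58611253e-01]), 'qd': array([ 0.00058872, -0.0006431 ,  0.0008063 ,  0.00155026, -0.00054728,
        0.00023061]), 'joint_torque': array([ 5.27045067e-04, -3.92288554e+01,  1.88400704e+01,  4.18599218e+00,
       -4.67380640e-03, -3.49584788e-07]), 'eef_pos': array([ 0.20754134, -0.58888923,  0.23019638]), 'ee_rot': array([[-8.14370433e-04, -3.32151791e-01,  9.43225596e-01],
       [ 2.09486089e-03,  9.43223272e-01,  3.32152781e-01],
       [-9.99997474e-01,  2.24642182e-03, -7.23213479e-05]]), 'wrist_force': array([ 0.90967711, -0.05755813,  0.28259747]), 'torque': array([-0.07831979, -0.02731491,  0.00458867]), 'gripper_width': 0.08564964888455064}
scene {'K': array([[602.88049584,   0.        , 320.09035219],
       [  0.        , 602.88049584, 240.1917473 ],
       [  0.        ,   0.        ,   1.        ]]), 'world_to_cam': array([[-0.25265114,  0.96748731, -0.01164919,  0.20082899],
       [-0.68775171, -0.17110594,  0.70549298,  0.33831268],
       [ 0.68056226,  0.18625536,  0.70862116, -1.84189556],
       [ 0.        ,  0.        ,  0.        ,  1.        ]])}
top {'K': array([[453.26561131,   0.        , 314.77916099],
       [  0.        , 453.26561131, 244.18291048],
       [  0.        ,   0.        ,   1.        ]]), 'world_to_cam': array([[-0.01210501, -0.99973534, -0.01956317, -0.02964651],
       [ 0.98532593, -0.01525716,  0.17000008, -0.61051046],
       [-0.17025356, -0.01721824,  0.98524984, -1.06205621],
       [ 0.        ,  0.        ,  0.        ,  1.        ]])}
```

View pics/scene0.png

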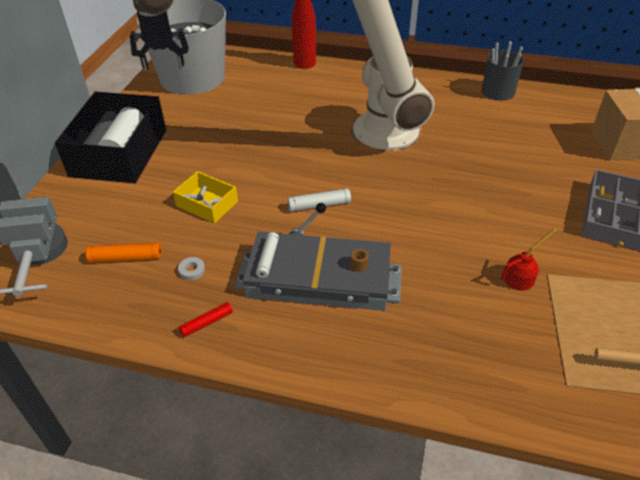

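View pics/top0.png

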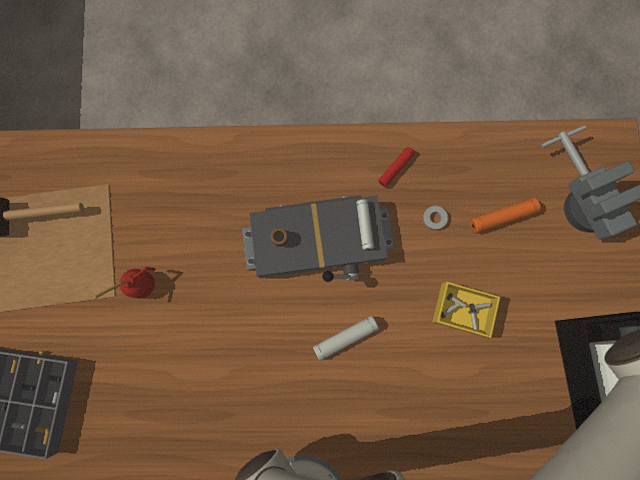

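The top view shows the pin on the chuck at about (365,224), the strip at about (318,236), the bush at (279,237) and the lever knob at (328,276). The larger white pin on the bench at (347,338) is a decoy. I'll zoom in and measure.

```bash
cat > h.py <<'E'
import numpy as np,cv2
from cell import r
def proj(n,P):
    c=r.calibration(n);P=np.atleast_2d(P);q=(c["world_to_cam"]@np.c_[P,np.ones(len(P))].T)[:3]
    p=c["K"]@np.array([q[0],-q[1],-q[2]]);return (p[:2]/p[2]).T
def ray(n,uv):
    c=r.calibration(n);W=c["world_to_cam"];d=np.linalg.inv(c["K"])@np.array([uv[0],uv[1],1.]);d=np.array([d[0],-d[1],-d[2]])
    return -W[:3,:3].T@W[:3,3],W[:3,:3].T@d
def onz(n,uv,z):
    o,d=ray(n,uv);return o+d*(z-o[2])/d[2]
def tri(a,b):
    (o1,d1),(o2,d2)=ray("scene",a),ray("top",b)
    A=np.c_[d1,-d2];s=np.linalg.lstsq(A,o2-o1,rcond=None)[0];p,q=o1+s[0]*d1,o2+s[1]*d2
    return (p+q)/2,np.linalg.norm(p-q)
E
python3 - <<'E'
import cv2
a=cv2.imread("pics/top0.png")[175:300,230:410];cv2.imwrite("pics/topz.png",cv2.resize(a,None,fx=4.4,fy=4.4,interpolation=2))
a=cv2.imread("pics/scene0.png")[180:320,225:415];cv2.imwrite("pics/scz.png",cv2.resize(a,None,fx=4.2,fy=4.2,interpolation=2))
from h import *
def mask(im,f):
    h=cv2.cvtColor(im,cv2.COLOR_BGR2HSV).astype(int);return f(h[...,0],h[...,1],h[...,2])
for n,box in(("top",(190,285,240,400)),("scene",(225,315,235,405))):
    im=cv2.imread(f"pics/{n}0.png");y0,y1,x0,x1=box;s=im[y0:y1,x0:x1]
    for nm,f in (("pin",lambda h,S,v:(S<45)&(v>135)),("brass",lambda h,S,v:(h>15)&(h<28)&(S>90)&(v>90)),("black",lambda h,S,v:(v<30))):
        m=mask(s,f).astype(np.uint8)
        cs,_=cv2.findContours(m,0,2)
        for c in cs:
            if cv2.contourArea(c)>20:
                print(n,nm,cv2.contourArea(c),[np.round(t,2) for t in cv2.minAreaRect(c+np.array([x0,y0]))],np.round(cv2.boxPoints(cv2.minAreaRect(c+np.array([x0,y0]))),1).tolist())
E
```

```text
top pin 364.0 [array([363.42, 223.74]), array([48.51,  9.05]), np.float64(82.3)] [[355.70001220703125, 200.3000030517578], [364.70001220703125, 199.10000610351562], [371.20001220703125, 247.1999969482422], [362.20001220703125, 248.39999389648438]]
top brass 261.0 [array([317.28, 235.17]), array([64.63,  5.09]), np.float64(82.15)] [[310.29998779296875, 203.5], [315.3999938964844, 202.8000030517578], [324.20001220703125, 266.79998779296875], [319.20001220703125, 267.5]]
scene pin 392.0 [array([268.36, 252.58]), array([11.29, 41.87]), np.float64(16.39)] [[257.0, 271.1000061035156], [268.8999938964844, 230.89999389648438], [279.70001220703125, 234.10000610351562], [267.8999938964844, 274.29998779296875]]
scene brass 79.5 [array([361.26, 258.18]), array([21.8, 14.6]), np.float64(53.13)] [[348.8999938964844, 253.8000030517578], [360.6000061035156, 245.10000610351562], [373.6000061035156, 262.5], [362.0, 271.29998779296875]]
scene brass 273.0 [array([318.37, 261.75]), array([ 6.26, 53.93]), np.float64(10.2)] [[310.5, 287.70001220703125], [320.1000061035156, 234.6999969482422], [326.20001220703125, 235.8000030517578], [316.70001220703125, 288.79998779296875]]
```

View pics/topz.png

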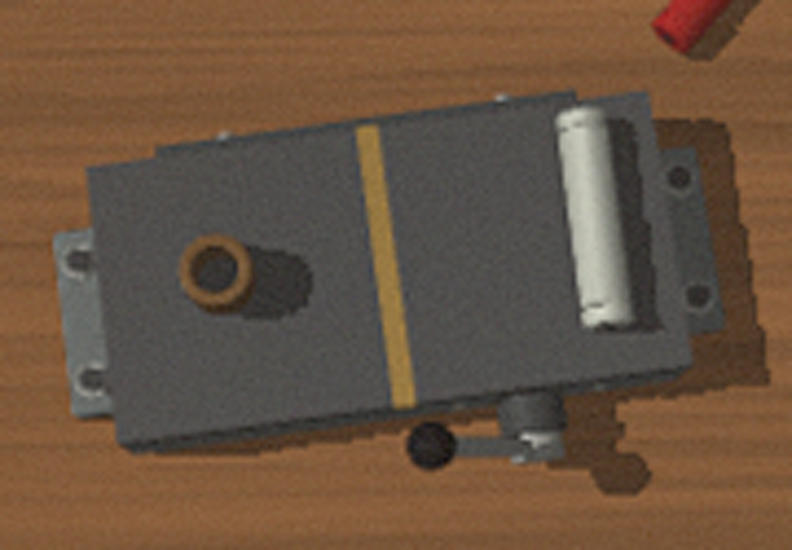

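View pics/scz.png

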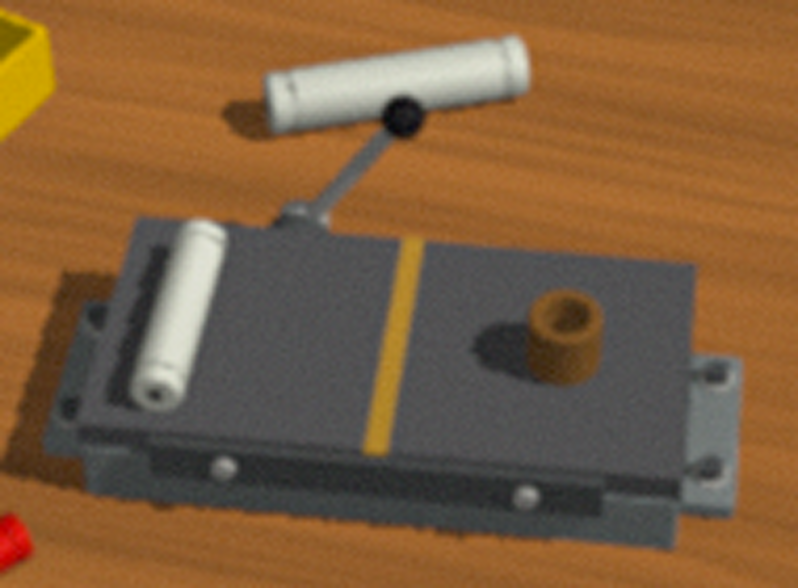

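```bash
python3 - <<'E'
from h import *
z=lambda p,s:(np.array(p)+.5)/4.4-.5+np.array([230,175])
# strip
for n,e in(("top",[(312.85,203.15),(321.7,267.15)]),("scene",[(323.15,235.25),(313.6,288.25)])):
    P=[onz(n,u,.06) for u in e];P=np.array(P);d=P[0]-P[1];print(n,"strip",P.round(4).tolist(),P.mean(0).round(4),np.linalg.norm(d),np.arctan2(d[1],d[0]))
c=[(558,116),(607,106),(585,324),(635,322)]
e=[z(np.mean(c[:2],0),0),z(np.mean(c[2:],0),0)]
im=cv2.imread("pics/top0.png")
for row in (205,210,215,220,225,230,235,240,245):print(row,im[row,352:378].max(1))
P=np.array([onz("top",u,.074) for u in e]);d=P[0]-P[1];print("pin",P.round(4).tolist(),P.mean(0).round(4),np.linalg.norm(d),np.arctan2(d[1],d[0]))
s=lambda p:(np.array(p)+.5)/4.2-.5+np.array([225,180])
e=[s((207,232)),s((158,390))]
P=np.array([onz("scene",u,.074) for u in e]);d=P[0]-P[1];print("pin scene",P.round(4).tolist(),P.mean(0).round(4),np.linalg.norm(d),np.arctan2(d[1],d[0]))
print("knob",tri(s((403,117)),z((431,445),0)))
print("bush",onz("top",z((217,273),0),.096), tri(s((566,310)),z((217,273),0)))
# chuck corners
for n,cs in (("top",[(88,168),(648,92),(692,365),(120,440)]),("scene",[(80,430),(695,265),(680,480),(140,218)])):
    for q in cs: print(n,onz(n,z(q,0) if n=="top" else s(q),.06).round(4))
E
```

```text
top strip [[0.7119, -0.0347, 0.06], [0.552, -0.0543, 0.06]] [ 0.632  -0.0445  0.06  ] 0.1610870209176507 0.12188973820000726
scene strip [[0.5502, -0.0556, 0.06], [0.715, -0.0348, 0.06]] [ 0.6326 -0.0452  0.06  ] 0.1661421524747112 -3.015854333049031
205 [ 81  80  76  75  79 143 180 190 195 198 197 179 159 140 126 113  72  51
  53  51  49  54  57  79  79  81]
210 [ 80  79  80  78  72 122 164 181 187 195 194 189 170 149 138 117  95  61
  49  54  61  50  49  77  83  83]
215 [ 80  83  74  82  76  67 158 178 181 193 197 189 178 163 147 130 114  79
  51  54  55  54  60  51  77  81]
220 [ 77  81  79  81  78  74  91 166 184 187 198 198 188 168 157 142 121 105
  68  50  56  61  58  52  74  83]
225 [ 80  81  79  88  81  78  67 126 174 181 192 198 197 184 167 151 135 116
  94  63  54  55  58  54  58  70]
230 [ 81  83  83  78  78  80  74  74 162 185 188 199 195 190 177 164 141 122
 109  80  60  58  58  54  42  56]
235 [ 81  82  83  78  84  83  81  75  92 168 190 193 195 195 184 167 159 138
 116 102  70  52  55  53  53  55]
240 [ 81  81  82  80  82  85  82  76  71 125 176 192 189 195 192 175 163 150
 128 110  93  63  46  60  61  55]
245 [ 84  82  80  83  80  81  82  82  76  71  99 170 203 203 215 208 187 170
 154 132 117  81  56  59  57  56]
pin [[0.7145, -0.1552, 0.074], [0.5949, -0.1666, 0.074]] [ 0.6547 -0.1609  0.074 ] 0.12008925139927532 0.09516702629211143
pin scene [[0.5906, -0.1648, 0.074], [0.71, -0.1537, 0.074]] [ 0.6503 -0.1592  0.074 ] 0.11994021836932699 -3.0490284617740855
knob (array([ 0.52457534, -0.06768372,  0.12385131]), np.float64(0.00048743432562807216))
bush [0.62184562 0.04590999 0.096     ] (array([0.62179207, 0.04612688, 0.09602672]), np.float64(0.0004489368864034906))
top [0.69   0.1222 0.06  ]
top [ 0.7287 -0.1937  0.06  ]
top [ 0.5731 -0.2123  0.06  ]
top [0.5362 0.1027 0.06  ]
scene [ 0.7352 -0.1897  0.06  ]
scene [0.5364 0.1031 0.06  ]
scene [0.6921 0.1226 0.06  ]
scene [ 0.5756 -0.2107  0.06  ]
```

```bash
cat >> h.py <<'E'
TH=.123; MID=np.array([.6323,-.0448]); U=np.array([np.cos(TH),np.sin(TH)]); V=np.array([-U[1],U[0]])
def ch(x,y): return MID+x*U+y*V
def toch(p): d=np.array(p[:2])-MID; return np.array([d@U,d@V])
def st():
    o=r.get_obs();R=o["ee_rot"];yaw=np.degrees(np.arctan2(R[1,1],R[0,1]))%360
    print("t%.2f"%o["t"],"pos",o["eef_pos"].round(4),"chuck",(toch(o["eef_pos"])*1e3).round(1),"yaw",yaw.round(2),"goal",np.degrees(TH)+180,"F",o["wrist_force"].round(1),"w",o["gripper_width"].round(4),"q",o["joints"].round(2),"tilt",R[2,:].round(4))
    return o
def plan(goal,n,step=45,yaw=np.degrees(TH)+180):
    o=r.get_obs();R=o["ee_rot"].copy();p=o["eef_pos"].copy();goal=np.array(goal)
    for i in range(n):
        y=np.degrees(np.arctan2(R[1,1],R[0,1]))%360;t=-np.clip(yaw-y,-8,8)
        d=goal-p;L=np.linalg.norm(d);d=d*min(1,step/1e3/max(L,1e-9))
        print((R.T@d*1e3).round(1).tolist(),round(t,1))
        p=p+d;R=R@cv2.Rodrigues(np.array([np.radians(t),0,0]))[0]
E
python3 -c "
from h import *
st();g=ch(.006,-.153);print(g);plan([g[0],g[1],.2],15)"
```

```text
Traceback (most recent call last):
  File "h.py", line 20, in st
    print("t%.2f"%o["t"],"pos",o["eef_pos"].round(4),"chuck",(toch(o["eef_pos"])*1e3).round(1),"yaw",yaw.round(2),"goal",np.degrees(TH)+180,"F",o["wrist_force"].round(1),"w",o["gripper_width"].round(4),"q",o["joints"].round(2),"tilt",R[2,:].round(4))
                                                                                                                                                                              ^^^^^^^^^^^^^^^^^^^^^^^^
AttributeError: 'float' object has no attribute 'round'
```

```bash
sed -i 's/o\["gripper_width"\].round(4)/round(o["gripper_width"],4)/' h.py
python3 -c "
from h import *
st();g=ch(.006,-.153);print(g);plan([g[0],g[1],.2],15)"
```

```text
t0.10 pos [ 0.2076 -0.589   0.2303] chuck [-488.3 -488. ] yaw 109.41 goal 187.04738088010913 F [-0.6 -0.2 -1.2] w 0.0852 q [-0.97  0.39  0.01 -0.   -1.19 -0.26] tilt [-1.0e+00  1.9e-03 -1.0e-04]
[ 0.65702625 -0.19590795]
[2.3, 16.7, 41.7] -8.0
[2.3, 10.7, 43.7] -8.0
[2.3, 4.5, 44.7] -8.0
[2.3, -1.8, 44.9] -8.0
[2.3, -8.0, 44.2] -8.0
[2.3, -14.1, 42.7] -8.0
[2.3, -19.9, 40.3] -8.0
[2.3, -25.3, 37.2] -8.0
[2.3, -30.2, 33.3] -8.0
[2.3, -34.5, 28.7] -5.6
[2.3, -37.2, 25.2] -0.0
[2.3, -37.2, 25.2] -0.0
[2.3, -37.2, 25.2] -0.0
[0.7, -10.6, 7.2] -0.0
[0.0, 0.0, 0.0] -0.0
```

Request:
apply_moves(deltas=[2,17,42,-8,2,11,44,-8,2,4,45,-8,2,-2,45,-8,2,-8,44,-8], grip=0)

```text
t: 0.6
eef_pos: [0.3769, -0.4376, 0.2167]
ee_rot: [[-0.005, -0.868, 0.496], [0.005, 0.496, 0.868], [-1.0, 0.007, 0.002]]
wrist_force: [1.0, -0.8, 0.6]
gripper_width: 0.0425
```

```bash
python3 -c "
from h import *
st();g=ch(.006,-.153);plan([g[0],g[1],.2],15)"
```

```text
t0.60 pos [ 0.3769 -0.4376  0.2167] chuck [-301.7 -358.5] yaw 150.27 goal 187.04738088010913 F [ 1.  -0.8  0.6] w 0.0425 q [-0.58  0.32 -0.13 -0.   -1.13  0.06] tilt [-1.      0.0065  0.0024]
[2.0, -15.0, 42.4] -8.0
[2.0, -20.8, 39.9] -8.0
[2.0, -26.1, 36.6] -8.0
[2.0, -30.9, 32.6] -8.0
[2.0, -35.2, 28.0] -4.8
[2.0, -37.4, 25.0] -0.0
[2.0, -37.4, 25.0] -0.0
[2.0, -37.4, 25.0] -0.0
[0.5, -8.6, 5.8] -0.0
[0.0, 0.0, 0.0] -0.0
[0.0, 0.0, 0.0] -0.0
[0.0, 0.0, 0.0] -0.0
[0.0, 0.0, 0.0] -0.0
[0.0, 0.0, 0.0] -0.0
[0.0, 0.0, 0.0] -0.0
```

Request:
apply_moves(deltas=[2,-15,42,-8,2,-21,40,-8,2,-26,37,-8,2,-31,33,-8,2,-35,28,-4.8])

```text
t: 1.1
eef_pos: [0.5499, -0.2801, 0.2044]
ee_rot: [[-0.008, -0.988, -0.151], [0.007, -0.151, 0.988], [-1.0, 0.007, 0.009]]
wrist_force: [0.4, -1.2, 0.2]
gripper_width: 0.0427
```

```bash
python3 -c "
from h import *
st();g=ch(.006,-.153);plan([g[0],g[1],.2],6)"
```

```text
t1.10 pos [ 0.5499 -0.2801  0.2044] chuck [-110.6 -223.4] yaw 188.71 goal 187.04738088010913 F [ 0.4 -1.2  0.2] w 0.0427 q [-0.21  0.4  -0.04 -0.01 -1.14  0.37] tilt [-0.9999  0.0068  0.0086]
[1.4, -39.2, 22.1] 1.7
[1.4, -38.5, 23.2] 0.0
[1.4, -38.5, 23.2] 0.0
[0.0, -1.1, 0.7] -0.0
[0.0, 0.0, 0.0] -0.0
[0.0, 0.0, 0.0] -0.0
```

Request:
apply_moves(deltas=[1,-39,22,1,1,-39,23,0,1,-38,23,0,0,0,0,0])

```text
t: 1.5
eef_pos: [0.661, -0.1874, 0.1972]
ee_rot: [[-0.012, -0.99, -0.141], [0.009, -0.141, 0.99], [-1.0, 0.011, 0.011]]
wrist_force: [-0.7, 0.5, -0.5]
gripper_width: 0.0426
```

```bash
python3 -c "
from h import *
st();g=ch(.006,-.153);plan([g[0],g[1],.1],6)
cv2.imwrite('pics/top1.png',r.grab_frame('top')[:,:,::-1]);a=cv2.imread('pics/top1.png')[150:310,220:440];cv2.imwrite('pics/top1z.png',cv2.resize(a,None,fx=3.6,fy=3.6))"
```

```text
t1.50 pos [ 0.661  -0.1874  0.1972] chuck [  11.  -145.1] yaw 188.1 goal 187.04738088010913 F [-0.7  0.5 -0.5] w 0.0426 q [-0.05  0.52  0.14 -0.01 -1.21  0.19] tilt [-0.9999  0.011   0.0105]
[44.8, 1.9, -4.1] 1.1
[44.8, 1.8, -4.1] -0.0
[7.6, 0.3, -0.7] 0.0
[0.0, 0.0, 0.0] -0.0
[0.0, 0.0, 0.0] -0.0
[0.0, 0.0, 0.0] -0.0
```

View pics/top1z.png

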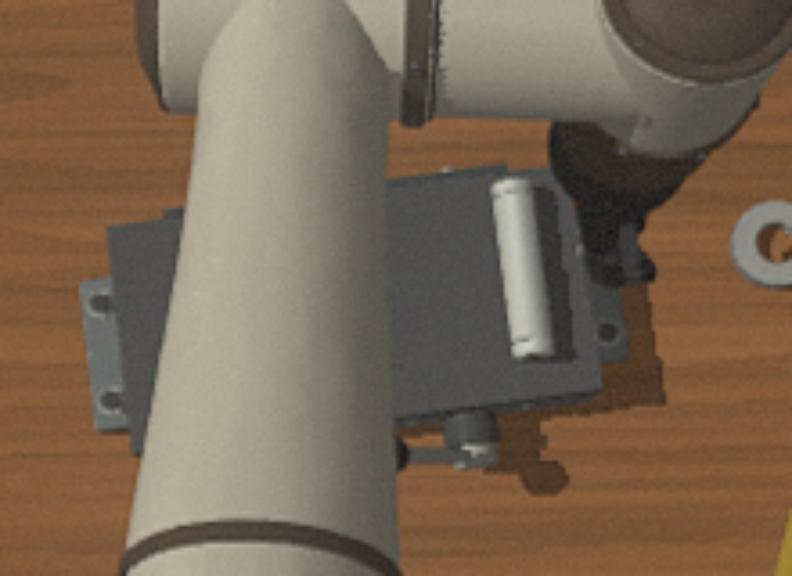

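Request:
apply_moves(deltas=[40,2,-9,1,40,2,-1,0,10,1,0,0,0,0,0,0])

```text
t: 1.95
eef_pos: [0.6532, -0.2006, 0.1062]
ee_rot: [[-0.013, -0.993, -0.121], [0.008, -0.121, 0.993], [-1.0, 0.012, 0.009]]
wrist_force: [-0.8, -0.3, 0.7]
gripper_width: 0.0426
```

```bash
python3 -c "
from h import *
st();g=ch(.006,-.153);plan([g[0],g[1],.1],2)
cv2.imwrite('pics/s2.png',r.grab_frame('scene')[:,:,::-1]);a=cv2.imread('pics/s2.png')[160:320,215:415];cv2.imwrite('pics/s2z.png',cv2.resize(a,None,fx=3.75,fy=3.75))"
```

```text
t1.95 pos [ 0.6532 -0.2006  0.1062] chuck [   1.7 -157.2] yaw 186.94 goal 187.04738088010913 F [-0.8 -0.3  0.7] w 0.0426 q [-0.07  0.59  0.02 -0.01 -1.02  0.19] tilt [-0.9999  0.0115  0.0094]
[6.2, -4.4, 4.2] -0.1
[0.0, 0.0, 0.0] 0.0
```

View pics/s2z.png

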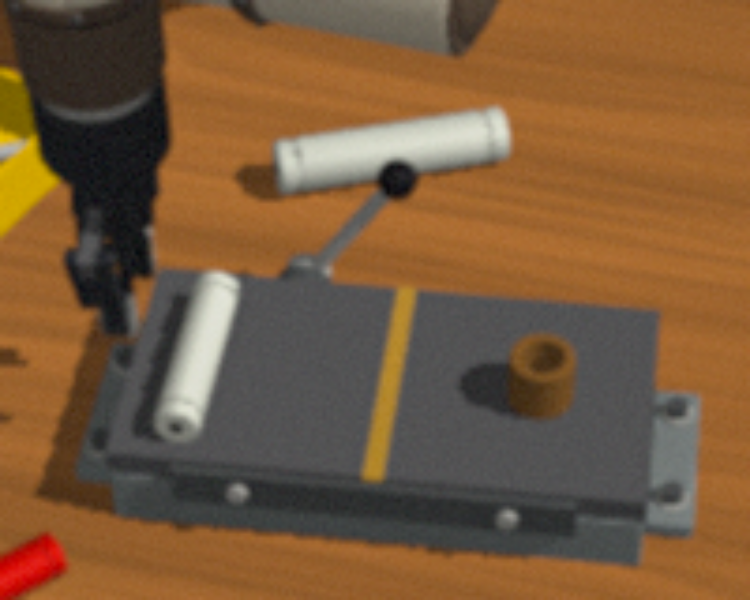

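The scene view shows the fingers clear behind the pin, at about (120,320) in the crop, with the lever still off. I'll go down and start the push.

Request:
apply_moves(deltas=[21,-3,0,0,21,-3,1,0,0,0,2,0])

```text
t: 2.3
eef_pos: [0.6625, -0.1988, 0.072]
ee_rot: [[0.001, -0.993, -0.12], [0.005, -0.12, 0.993], [-1.0, -0.001, 0.005]]
wrist_force: [-0.1, 0.3, -0.6]
gripper_width: 0.0431
```

```bash
python3 -c "
from h import *
st();g=ch(.006,-.140);plan([g[0],g[1],.064],2)
cv2.imwrite('pics/s3.png',r.grab_frame('scene')[:,:,::-1]);a=cv2.imread('pics/s3.png')[200:320,225:375];cv2.imwrite('pics/s3z.png',cv2.resize(a,None,fx=5,fy=5))"
```

```text
t2.30 pos [ 0.6625 -0.1988  0.072 ] chuck [  11.1 -156.6] yaw 186.9 goal 187.04738088010913 F [-0.1  0.3 -0.6] w 0.0431 q [-0.06  0.63  0.   -0.01 -0.94  0.18] tilt [-1.     -0.0013  0.005 ]
[8.1, 5.2, 16.5] -0.2
[0.0, 0.0, 0.0] -0.0
```

View pics/s3z.png

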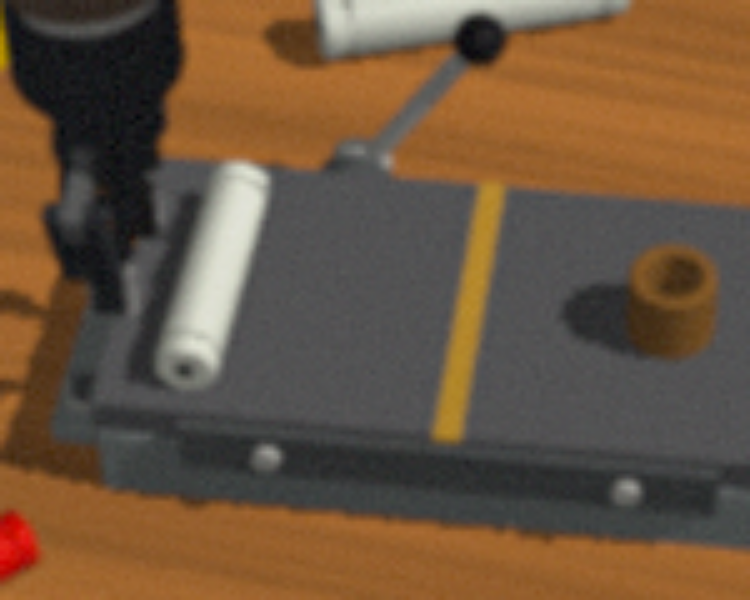

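Request:
apply_moves(deltas=[5,3,2,0,5,3,2,0,0,0,2,0])

```text
t: 2.65
eef_pos: [0.659, -0.194, 0.0694]
ee_rot: [[0.013, -0.993, -0.121], [0.003, -0.121, 0.993], [-1.0, -0.013, 0.001]]
wrist_force: [0.1, 0.0, -0.5]
gripper_width: 0.0429
```

```bash
python3 -c "
from h import *
st()"
```

```text
t2.65 pos [ 0.659  -0.194   0.0694] chuck [   8.2 -151.3] yaw 186.96 goal 187.04738088010913 F [ 0.1  0.  -0.5] w 0.0429 q [-0.05  0.62 -0.02 -0.   -0.91  0.18] tilt [-0.9999 -0.013   0.0011]
```

Request:
apply_moves(deltas=[4,1,2,0,3,0,2,0,1,0,2,0])

```text
t: 2.95
eef_pos: [0.6578, -0.1876, 0.0626]
ee_rot: [[0.015, -0.992, -0.122], [0.002, -0.122, 0.993], [-1.0, -0.016, 0.0]]
wrist_force: [-0.4, -0.2, -0.5]
gripper_width: 0.0431
```

```bash
python3 -c "
from h import *
st()"
```

```text
t2.95 pos [ 0.6578 -0.1876  0.0626] chuck [   7.8 -144.9] yaw 186.99 goal 187.04738088010913 F [-0.4 -0.2 -0.5] w 0.0431 q [-0.04  0.62 -0.04 -0.   -0.89  0.17] tilt [-9.999e-01 -1.560e-02  3.000e-04]
```

Request:
apply_moves(deltas=[0,0,2,0,0,0,2,0,0,0,2,0,0,0,2,0,0,0,2,0])

```text
t: 3.45
eef_pos: [0.6568, -0.177, 0.0625]
ee_rot: [[0.015, -0.992, -0.122], [0.002, -0.122, 0.993], [-1.0, -0.016, -0.0]]
wrist_force: [-0.4, -0.3, 0.8]
gripper_width: 0.0423
```

```bash
python3 -c "
from h import *
st()
cv2.imwrite('pics/s4.png',r.grab_frame('scene')[:,:,::-1]);a=cv2.imread('pics/s4.png')[200:320,225:375];cv2.imwrite('pics/s4z.png',cv2.resize(a,None,fx=5,fy=5))"
```

```text
t3.45 pos [ 0.6568 -0.177   0.0625] chuck [   8.1 -134.2] yaw 187.0 goal 187.04738088010913 F [-0.4 -0.3  0.8] w 0.0423 q [-0.03  0.62 -0.05 -0.   -0.89  0.15] tilt [-9.999e-01 -1.560e-02 -1.000e-04]
```

View pics/s4z.png

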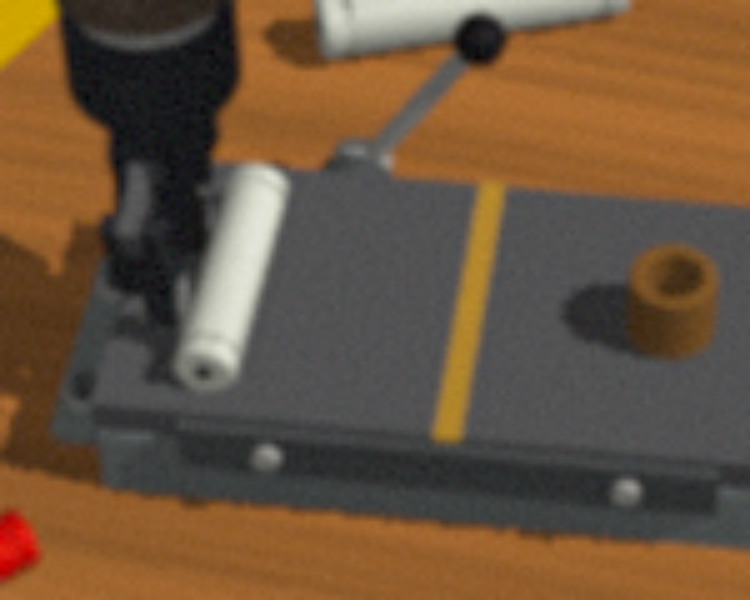

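The pin rolled as expected; it is about 6 mm further on and in contact with the fingers. I'll keep pushing.

Request:
apply_moves(deltas=[0,0,3,0,0,0,3,0,0,0,3,0,0,0,3,0,0,0,3,0])

```text
t: 4.0
eef_pos: [0.6549, -0.1609, 0.0627]
ee_rot: [[0.016, -0.992, -0.122], [0.002, -0.122, 0.993], [-1.0, -0.016, -0.0]]
wrist_force: [-0.4, -0.7, 1.1]
gripper_width: 0.0426
```

Request:
apply_moves(deltas=[0,0,3,0,0,0,3,0,0,0,3,0,0,0,3,0,0,0,3,0])

```text
t: 4.5
eef_pos: [0.6529, -0.1445, 0.0626]
ee_rot: [[0.016, -0.992, -0.122], [0.002, -0.122, 0.993], [-1.0, -0.016, -0.0]]
wrist_force: [0.4, -1.3, 0.1]
gripper_width: 0.0427
```

```bash
python3 -c "
from h import *
st()
cv2.imwrite('pics/s5.png',r.grab_frame('scene')[:,:,::-1]);a=cv2.imread('pics/s5.png')[200:320,225:375];cv2.imwrite('pics/s5z.png',cv2.resize(a,None,fx=5,fy=5,interpolation=2))"
```

```text
t4.50 pos [ 0.6529 -0.1445  0.0626] chuck [   8.2 -101.4] yaw 187.01 goal 187.04738088010913 F [ 0.4 -1.3  0.1] w 0.0427 q [ 0.02  0.6  -0.09 -0.   -0.87  0.1 ] tilt [-9.999e-01 -1.580e-02 -2.000e-04]
```

View pics/s5z.png

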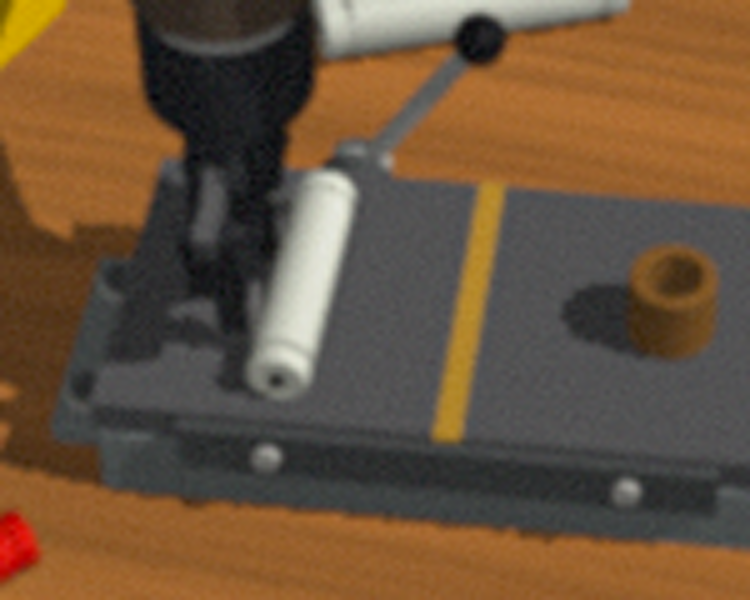

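Request:
apply_moves(deltas=[0,0,3,0,0,0,3,0,0,0,3,0,0,0,3,0,0,0,3,0])

```text
t: 5.05
eef_pos: [0.6509, -0.1281, 0.0627]
ee_rot: [[0.016, -0.992, -0.122], [0.002, -0.122, 0.993], [-1.0, -0.016, -0.0]]
wrist_force: [0.6, -0.5, 1.1]
gripper_width: 0.0428
```

Request:
apply_moves(deltas=[0,0,3,0,0,0,3,0,0,0,3,0,0,0,3,0,0,0,3,0])

```text
t: 5.55
eef_pos: [0.6488, -0.1118, 0.0626]
ee_rot: [[0.016, -0.992, -0.122], [0.002, -0.122, 0.993], [-1.0, -0.016, -0.0]]
wrist_force: [0.5, 0.1, 0.8]
gripper_width: 0.0431
```

Request:
apply_moves(deltas=[0,0,3,0,0,0,3,0,0,0,3,0,0,0,2,0,0,0,2,0])

```text
t: 6.05
eef_pos: [0.6471, -0.0975, 0.0626]
ee_rot: [[0.016, -0.992, -0.122], [0.002, -0.122, 0.992], [-1.0, -0.016, 0.0]]
wrist_force: [0.1, -0.2, 0.1]
gripper_width: 0.0428
```

```bash
cat >> h.py <<'E'
def pin(n,im,box):
    y0,y1,x0,x1=box;s=im[y0:y1,x0:x1];h=cv2.cvtColor(s,cv2.COLOR_BGR2HSV).astype(int)
    m=((h[...,1]<60)&(h[...,2]>(105 if n=="top" else 115))).astype(np.uint8)
    m=cv2.morphologyEx(m,cv2.MORPH_OPEN,np.ones((3,3),np.uint8))
    cs,_=cv2.findContours(m,0,2);c=max(cs,key=cv2.contourArea)+np.array([x0,y0])
    (cx,cy),(w,hh),a=cv2.minAreaRect(c);b=cv2.boxPoints(((cx,cy),(w,hh),a))
    l=[np.linalg.norm(b[0]-b[1]),np.linalg.norm(b[1]-b[2])]
    e=[(b[0]+b[1])/2,(b[2]+b[3])/2] if l[0]<l[1] else [(b[1]+b[2])/2,(b[3]+b[0])/2]
    P=np.array([onz(n,u,.074) for u in e]);P=P[np.argsort(P[:,0])];d=P[1]-P[0]
    print(n,"area",cv2.contourArea(c),"px",np.round([cx,cy,w,hh],1),"mid chuck",(toch(P.mean(0))*1e3).round(1),"len",np.linalg.norm(d).round(4),"rel yaw",(np.arctan2(d[1],d[0])-TH).round(4))
E
python3 -c "
from h import *
st()
pin('scene',cv2.imread('pics/scene0.png'),(226,285,245,300))
pin('top',cv2.imread('pics/top0.png'),(190,260,340,385))
pin('scene',cv2.imread('pics/s5.png'),(226,285,260,300))
cv2.imwrite('pics/s6.png',r.grab_frame('scene')[:,:,::-1]);a=cv2.imread('pics/s6.png')[200:320,225:375];cv2.imwrite('pics/s6z.png',cv2.resize(a,None,fx=5,fy=5,interpolation=2))"
```

```text
t6.05 pos [ 0.6471 -0.0975  0.0626] chuck [  8.2 -54.1] yaw 187.03 goal 187.04738088010913 F [ 0.1 -0.2  0.1] w 0.0428 q [ 0.1   0.58 -0.13 -0.   -0.85  0.03] tilt [-0.9999 -0.0157  0.    ]
scene area 441.5 px [268.1 253.1  12.   43.7] mid chuck [   1.8 -116.1] len 0.1337 rel yaw -0.0172
top area 458.0 px [364.  223.4  49.4  10.7] mid chuck [   9.7 -115.6] len 0.1221 rel yaw -0.032
scene area 454.0 px [285.7 255.   12.4  43.9] mid chuck [  2.7 -75. ] len 0.1345 rel yaw -0.014
```

View pics/s6z.png

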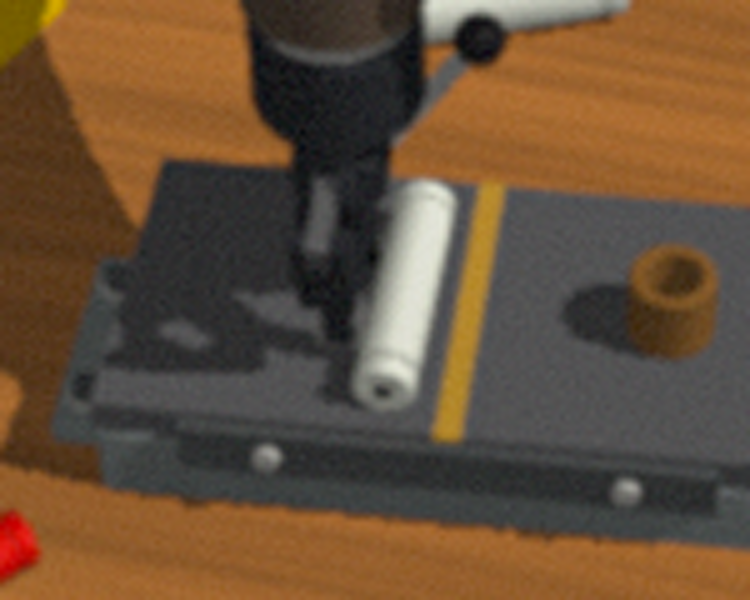

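```bash
python3 - <<'E'
from h import *
pin('scene',cv2.imread('pics/s6.png'),(226,290,285,325))
# silhouette edges in scene: project model for rows; compare yaw using left/right edge fits
for f,x0,x1 in (('scene0',245,300),('s5',275,305),('s6',296,325)):
    im=cv2.imread(f'pics/{f}.png').max(2).astype(float)
    L=[];Rr=[]
    for row in range(242,268):
        l=im[row,x0:x1];t=(l.max()+75)/2
        k=np.where(l>t)[0];a,b=k[0],k[-1]
        if a>0:L.append((row,x0+a-(l[a]-t)/(l[a]-l[a-1])))
        if b<len(l)-1:Rr.append((row,x0+b+(l[b]-t)/(l[b]-l[b+1])))
    out=[]
    for E in(L,Rr):
        E=np.array(E);c=np.polyfit(E[:,0],E[:,1],1);out.append(c)
    m=np.mean(out,0);P=np.array([onz('scene',(np.polyval(m,v),v),.074) for v in(240,270)]);d=P[0]-P[1];d*=np.sign(d[0])
    pm=P.mean(0);print(f,np.round([np.polyval(c,255) for c in out],2),np.round([c[0] for c in out],4),(toch(pm)*1e3).round(1),"relyaw",np.arctan2(d[1],d[0])-TH)
im=cv2.imread('pics/s6.png');P=[]
E
```

```text
scene area 447.0 px [306.3 257.5  12.   44.9] mid chuck [  4.5 -27.3] len 0.1374 rel yaw -0.0188
scene0 [262.48 273.26] [-0.309  -0.2906] [   8.7 -115.4] relyaw -0.023350716455576875
s5 [280.93 291.56] [-0.2936 -0.2608] [  3.6 -73.9] relyaw -0.028221221519346945
s6 [302.24 322.05] [-0.2467 -0.1765] [ -3.6 -15.4] relyaw -0.011165396884719278
```

```bash
cat >> h.py <<'E'
def pinedge(im,cx,cy,slope=-.28,z=.074,verb=True):
    hsv=cv2.cvtColor(im,cv2.COLOR_BGR2HSV).astype(float);w=hsv[...,2]*np.clip((110-hsv[...,1])/70,0,1)+0
    w=cv2.GaussianBlur(w.astype(np.float32),(1,3),0)
    L=[];Rr=[]
    for row in range(int(cy)-11,int(cy)+12):
        c0=cx+slope*(row-cy);xs=np.arange(int(c0)-11,int(c0)+12);l=w[row,xs];t=130.
        k=np.where(l>t)[0];k=k[np.abs(xs[k]-c0)<8]
        a,b=k[0],k[-1]
        L.append((row,xs[a]-(l[a]-t)/(l[a]-l[a-1])));Rr.append((row,xs[b]+(l[b]-t)/(l[b]-l[b+1])))
    out=[np.polyfit(*np.array(E).T,1) for E in(L,Rr)]
    res=[]
    for c in out:
        P=np.array([onz('scene',(np.polyval(c,v),v),z) for v in(cy-12,cy+12)]);d=P[0]-P[1];d*=np.sign(d[0]);res.append(np.arctan2(d[1],d[0])-TH)
    m=np.mean(out,0);pm=onz('scene',(np.polyval(m,cy),cy),z)
    print("edges",np.round([np.polyval(c,cy) for c in out],2),np.round([c[0] for c in out],3),"mid",(toch(pm)*1e3).round(1),"relyaw L,R",np.round(res,3))
E
python3 - <<'E'
from h import *
for f,cx,cy in (('scene0',268,253),('s3',268,253),('s4',272,253.3),('s5',285.7,255),('s6',306.3,257.5)):
    print(f);pinedge(cv2.imread(f'pics/{f}.png'),cx,cy)
# self-consistency: projected true cylinder edges for yaw 0 at y=-27 , compare slope
for yy in(-.117,-.075,-.027):
  for ry in(-.03,0):
    c=np.r_[ch(.005,yy),.074];a=np.array([np.cos(TH+ry),np.sin(TH+ry),0]);n=np.array([-a[1],a[0],0])
    C=ray('scene',(0,0))[0];o=[]
    v=C-c;v-=a*(v@a);D=np.linalg.norm(v);ang=np.arccos(.014/D);e=v/D;f=np.cross(a,e)
    for s in(1,-1):
        q=c+.014*(np.cos(ang)*e+s*np.sin(ang)*f);p=proj('scene',[q-a*.03,q+a*.03]);o.append((p[1]-p[0])[0]/(p[1]-p[0])[1])
    print(yy,ry,"slopes",np.round(o,3))
E
```

```text
scene0
edges [262.4  274.19] [-0.318 -0.292] mid [   3.5 -115.7] relyaw L,R [-0.03  -0.025]
s3
edges [262.35 274.22] [-0.317 -0.293] mid [   3.5 -115.7] relyaw L,R [-0.029 -0.025]
s4
edges [266.14 277.96] [-0.312 -0.289] mid [   3.4 -107. ] relyaw L,R [-0.03  -0.026]
s5
edges [280.15 291.94] [-0.294 -0.262] mid [  4.8 -74.4] relyaw L,R [-0.033 -0.024]
s6
edges [300.78 312.33] [-0.25  -0.222] mid [  6.8 -26.9] relyaw L,R [-0.026 -0.019]
-0.117 -0.03 slopes [-0.321 -0.3  ]
-0.117 0 slopes [-0.279 -0.258]
-0.075 -0.03 slopes [-0.291 -0.27 ]
-0.075 0 slopes [-0.249 -0.228]
-0.027 -0.03 slopes [-0.256 -0.236]
-0.027 0 slopes [-0.214 -0.194]
```

The pin is on track at y about -27 mm, but its yaw is still about -0.025 rad against the strip. I'll back off, then tap its far (+x) end so it swings into line while it rolls.

Request:
apply_moves(deltas=[0,0,-8,0,0,-7,-8,-3,0,-8,-2,-3,0,0,0,0])

```text
t: 6.5
eef_pos: [0.6644, -0.1145, 0.0628]
ee_rot: [[0.015, -0.973, -0.229], [0.002, -0.229, 0.973], [-1.0, -0.015, -0.001]]
wrist_force: [0.5, 0.0, 0.3]
gripper_width: 0.0429
```

```bash
python3 - <<'E'
from h import *
st()
im=r.grab_frame('scene')[:,:,::-1].copy();cv2.imwrite('pics/s7.png',im);pinedge(im,306.3,257.5)
cv2.imwrite('pics/s7z.png',cv2.resize(im[200:320,225:375],None,fx=5,fy=5,interpolation=2))
E
```

```text
t6.50 pos [ 0.6644 -0.1145  0.0628] chuck [ 23.3 -73.1] yaw 193.25 goal 187.04738088010913 F [0.5 0.  0.3] w 0.0429 q [ 0.07  0.61 -0.07 -0.   -0.88  0.16] tilt [-0.9999 -0.0151 -0.0013]
edges [301.55 313.08] [-0.247 -0.222] mid [  6.6 -25.1] relyaw L,R [-0.025 -0.02 ]
```

View pics/s7z.png

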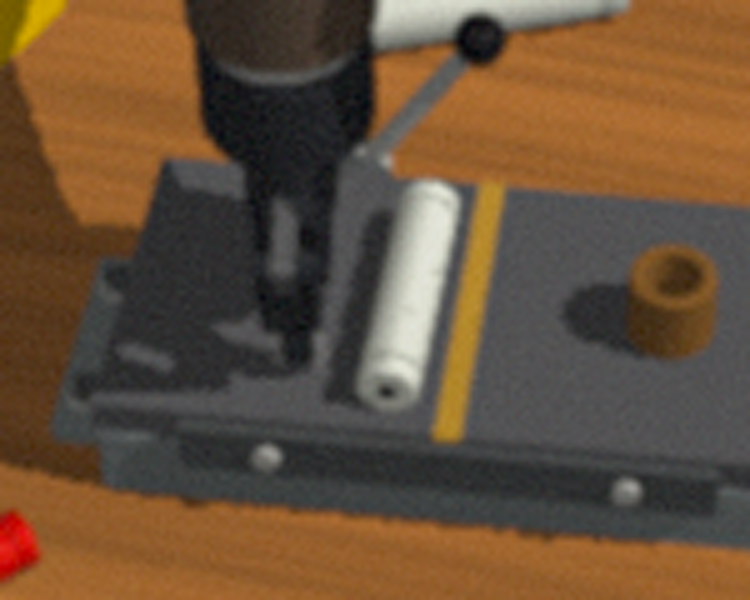

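Request:
apply_moves(deltas=[0,0,5,0,0,0,5,0,0,0,6,0,0,0,6,0,0,0,-4,0])

```text
t: 7.05
eef_pos: [0.6579, -0.0951, 0.0627]
ee_rot: [[0.013, -0.974, -0.226], [0.002, -0.226, 0.974], [-1.0, -0.013, -0.001]]
wrist_force: [0.7, 0.6, -0.2]
gripper_width: 0.0431
```

```bash
python3 - <<'E'
from h import *
st()
im=r.grab_frame('scene')[:,:,::-1].copy();cv2.imwrite('pics/s8.png',im);pinedge(im,307.3,257.5)
cv2.imwrite('pics/s8z.png',cv2.resize(im[200:320,225:375],None,fx=5,fy=5,interpolation=2))
E
```

```text
t7.05 pos [ 0.6579 -0.0951  0.0627] chuck [ 19.2 -53.1] yaw 193.07 goal 187.04738088010913 F [ 0.7  0.6 -0.2] w 0.0431 q [ 0.1   0.59 -0.1  -0.   -0.87  0.13] tilt [-9.999e-01 -1.330e-02 -7.000e-04]
edges [306.33    nan] [-0.206    nan] mid [nan nan] relyaw L,R [-0.001    nan]h.py:47: RuntimeWarning: divide by zero encountered in scalar divide
  L.append((row,xs[a]-(l[a]-t)/(l[a]-l[a-1])));Rr.append((row,xs[b]+(l[b]-t)/(l[b]-l[b+1])))
```

View pics/s8z.png

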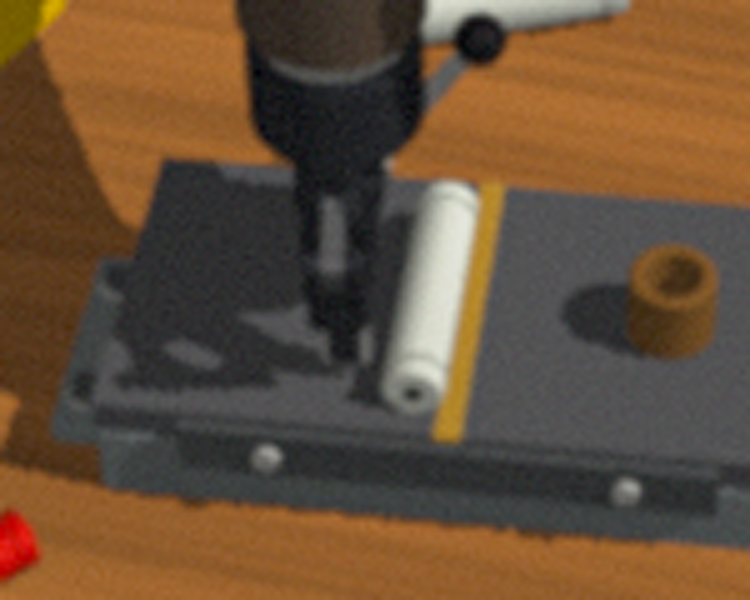

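The tap worked: the pin now lies nearly parallel to the strip. I'll measure it again.

```bash
python3 - <<'E'
from h import *
for f in('s8',):
    im=cv2.imread(f'pics/{f}.png');pinedge(im,312,258,-.21)
    pin('scene',im,(226,290,295,330))
im=r.grab_frame('scene')[:,:,::-1].copy();cv2.imwrite('pics/s9.png',im);pinedge(im,312,258,-.21)
# model slopes
for yy in(-.015,0):
  for ry in(-.02,0):
    c=np.r_[ch(.005,yy),.074];a=np.array([np.cos(TH+ry),np.sin(TH+ry),0])
    C=ray('scene',(0,0))[0];o=[]
    v=C-c;v-=a*(v@a);D=np.linalg.norm(v);ang=np.arccos(.014/D);e=v/D;f=np.cross(a,e)
    for s in(1,-1):
        q=c+.014*(np.cos(ang)*e+s*np.sin(ang)*f);p=proj('scene',[q-a*.03,q+a*.03]);o.append((p[1]-p[0])[0]/(p[1]-p[0])[1])
    print(yy,ry,"slopes",np.round(o,3))
E
```

```text
edges [306.22 317.01] [-0.205 -0.184] mid [  7.  -15.3] relyaw L,R [-0.001  0.003]
scene area 420.5 px [311.6 257.7  11.3  44.3] mid chuck [  3.7 -15.5] len 0.136 rel yaw -0.0078
edges [307.26 318.11] [-0.209 -0.185] mid [  6.7 -12.9] relyaw L,R [-0.005  0.001]
-0.015 -0.02 slopes [-0.234 -0.214]
-0.015 0 slopes [-0.206 -0.186]
0 -0.02 slopes [-0.223 -0.203]
0 0 slopes [-0.195 -0.175]
```

Request:
apply_moves(deltas=[0,6,-6,3,0,6,-3,3,0,0,0,0,0,0,0,0])

```text
t: 7.55
eef_pos: [0.6483, -0.1081, 0.0624]
ee_rot: [[0.014, -0.993, -0.119], [0.002, -0.119, 0.993], [-1.0, -0.014, 0.001]]
wrist_force: [0.5, -0.2, 0.3]
gripper_width: 0.0428
```

```bash
python3 - <<'E'
from h import *
st()
im=r.grab_frame('scene')[:,:,::-1].copy();cv2.imwrite('pics/s10.png',im)
cv2.imwrite('pics/s10z.png',cv2.resize(im[200:320,225:375],None,fx=5,fy=5,interpolation=2))
pin('scene',im,(226,292,296,336))
for c in(313,315,317): 
    try: pinedge(im,c,258,-.2)
    except Exception as e: print(e)
E
```

```text
t7.55 pos [ 0.6483 -0.1081  0.0624] chuck [  8.1 -64.8] yaw 186.82 goal 187.04738088010913 F [ 0.5 -0.2  0.3] w 0.0428 q [ 0.08  0.58 -0.12 -0.   -0.86  0.04] tilt [-9.999e-01 -1.390e-02  7.000e-04]
scene area 416.0 px [314.2 258.1  11.2  43.5] mid chuck [ 4.2 -9.4] len 0.1337 rel yaw -0.002
edges [309.08 319.9 ] [-0.207 -0.181] mid [ 6.2 -8.8] relyaw L,R [-0.005  0.001]
edges [309.08 319.9 ] [-0.207 -0.181] mid [ 6.2 -8.8] relyaw L,R [-0.005  0.001]
edges [309.08 319.9 ] [-0.207 -0.181] mid [ 6.2 -8.8] relyaw L,R [-0.005  0.001]
```

View pics/s10z.png

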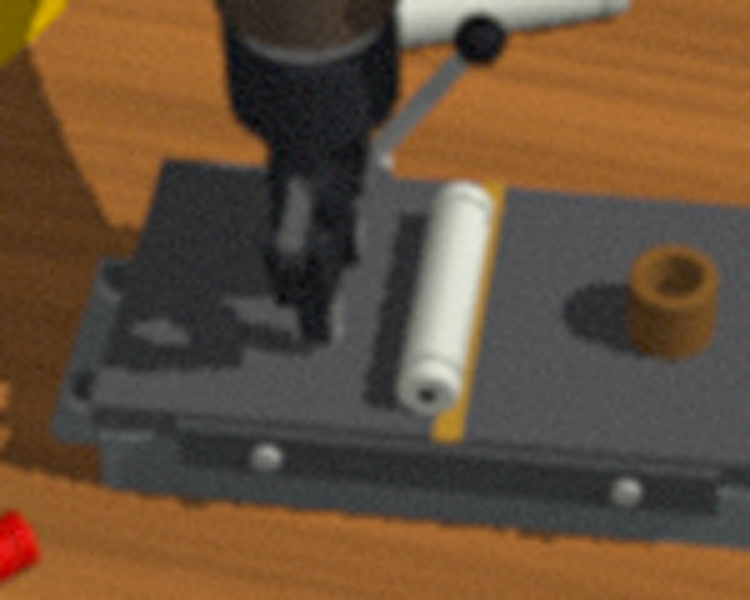

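Request:
apply_moves(deltas=[0,0,6,0,0,0,6,0,0,0,6,0,0,0,4,0,0,0,2,0])

```text
t: 8.1
eef_pos: [0.6458, -0.0815, 0.0622]
ee_rot: [[0.014, -0.993, -0.121], [0.002, -0.121, 0.993], [-1.0, -0.014, 0.001]]
wrist_force: [-0.5, 0.3, -0.8]
gripper_width: 0.0425
```

Request:
apply_moves(deltas=[0,0,2,0,0,0,2,0,0,0,2,0])

```text
t: 8.4
eef_pos: [0.6452, -0.0747, 0.0624]
ee_rot: [[0.014, -0.992, -0.122], [0.002, -0.122, 0.993], [-1.0, -0.014, 0.0]]
wrist_force: [0.3, -1.3, 0.4]
gripper_width: 0.0424
```

```bash
python3 - <<'E'
from h import *
st()
im=r.grab_frame('scene')[:,:,::-1].copy();cv2.imwrite('pics/s11.png',im)
pinedge(im,315,258,-.2)
E
```

```text
t8.40 pos [ 0.6452 -0.0747  0.0624] chuck [  9.1 -31.3] yaw 186.99 goal 187.04738088010913 F [ 0.3 -1.3  0.4] w 0.0424 q [ 0.13  0.57 -0.14 -0.   -0.85 -0.01] tilt [-9.999e-01 -1.430e-02  5.000e-04]
edges [310.78 322.19] [-0.205 -0.181] mid [ 5.7 -4.3] relyaw L,R [-0.006 -0.002]
```

Request:
apply_moves(deltas=[0,0,2,0,0,0,1.5,0,0,0,0,0,0,0,0,0])

```text
t: 8.85
eef_pos: [0.6447, -0.0709, 0.0624]
ee_rot: [[0.014, -0.992, -0.121], [0.002, -0.121, 0.993], [-1.0, -0.014, 0.001]]
wrist_force: [1.2, 0.1, 0.7]
gripper_width: 0.0425
```

```bash
python3 - <<'E'
from h import *
st()
im=r.grab_frame('scene')[:,:,::-1].copy();cv2.imwrite('pics/s12.png',im)
pinedge(im,316,258,-.2)
cv2.imwrite('pics/s12z.png',cv2.resize(im[200:320,265:375],None,fx=5,fy=5,interpolation=2))
E
```

```text
t8.85 pos [ 0.6447 -0.0709  0.0624] chuck [  9.1 -27.4] yaw 186.97 goal 187.04738088010913 F [1.2 0.1 0.7] w 0.0425 q [ 0.14  0.57 -0.14 -0.   -0.84 -0.02] tilt [-9.999e-01 -1.430e-02  7.000e-04]
edges [312.79 324.1 ] [-0.204 -0.177] mid [5.1 0.1] relyaw L,R [-0.007 -0.001]
```

View pics/s12z.png

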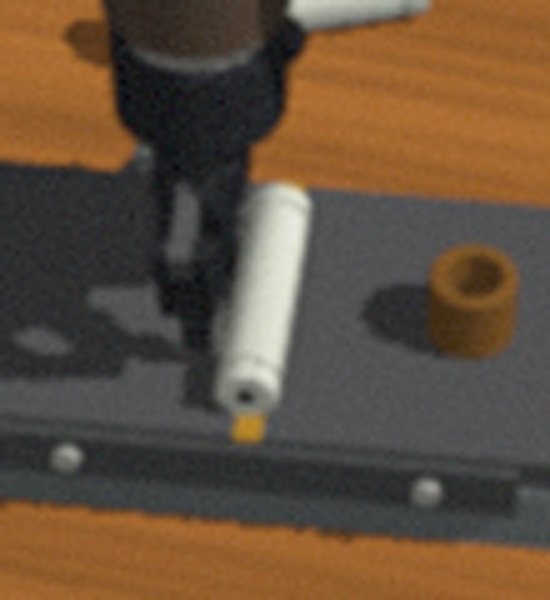

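The pin sits over the strip, whose end shows centred below the pin end at (248,430) in the crop. I'll withdraw the fingers and check from both views.

Request:
apply_moves(deltas=[0,0,-5,0,0,0,-15,0,-40,0,-15,0,-45,0,-10,0,-45,0,-10,0])

```text
t: 9.4
eef_pos: [0.6453, -0.1299, 0.1866]
ee_rot: [[-0.006, -0.993, -0.121], [0.003, -0.121, 0.993], [-1.0, 0.006, 0.003]]
wrist_force: [1.4, 0.2, 0.5]
gripper_width: 0.0425
```

```bash
python3 - <<'E'
from h import *
o=st()
im=r.grab_frame('scene')[:,:,::-1].copy();cv2.imwrite('pics/s13.png',im)
pinedge(im,317,258,-.2);pin('scene',im,(226,292,296,336))
cv2.imwrite('pics/s13z.png',cv2.resize(im[215:300,270:370],None,fx=7,fy=7,interpolation=2))
im=r.grab_frame('top')[:,:,::-1].copy();cv2.imwrite('pics/t13.png',im)
cv2.imwrite('pics/t13z.png',cv2.resize(im[180:300,230:410],None,fx=4.4,fy=4.4,interpolation=2))
pe=proj('scene',np.array([[*ch(-.055,y),.074] for y in(-.003,0,.003)]));print("pred near-robot-end",pe)
pe=proj('scene',np.array([[*ch(.065,y),.074] for y in(-.003,0,.003)]));print("pred far end",((pe-[270,215]+.5)*7-.5).round(0))
E
```

```text
t9.40 pos [ 0.6453 -0.1299  0.1866] chuck [  2.5 -86.1] yaw 186.96 goal 187.04738088010913 F [1.4 0.2 0.5] w 0.0425 q [ 0.05  0.48  0.04 -0.   -1.14  0.08] tilt [-1.      0.0056  0.0034]
edges [312.75 324.1 ] [-0.207 -0.176] mid [5.1 0. ] relyaw L,R [-0.01 -0.  ]
scene area 442.5 px [318.  258.4  12.1  43.6] mid chuck [ 4.3 -0.7] len 0.1341 rel yaw 0.005
pred near-robot-end [[320.5880854  239.2181886 ]
 [321.86331774 239.32788553]
 [323.13910179 239.43762992]]
pred far end [[307. 442.]
 [316. 442.]
 [326. 443.]]
```

View pics/s13z.png

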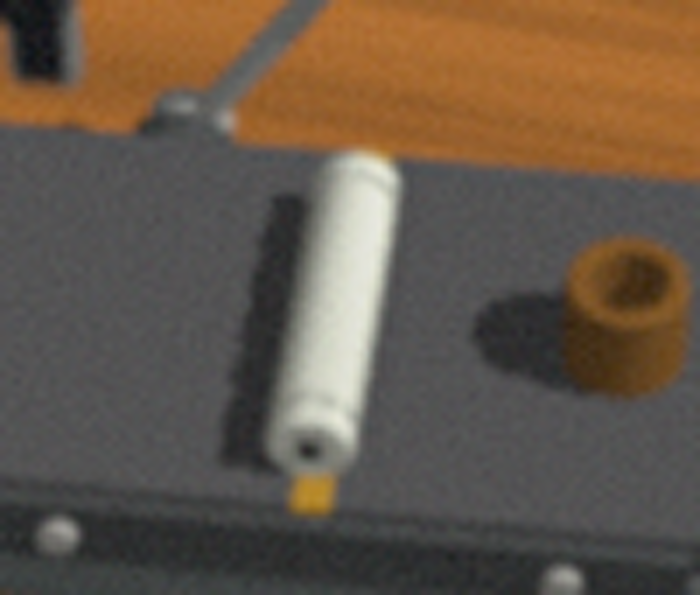

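View pics/t13z.png

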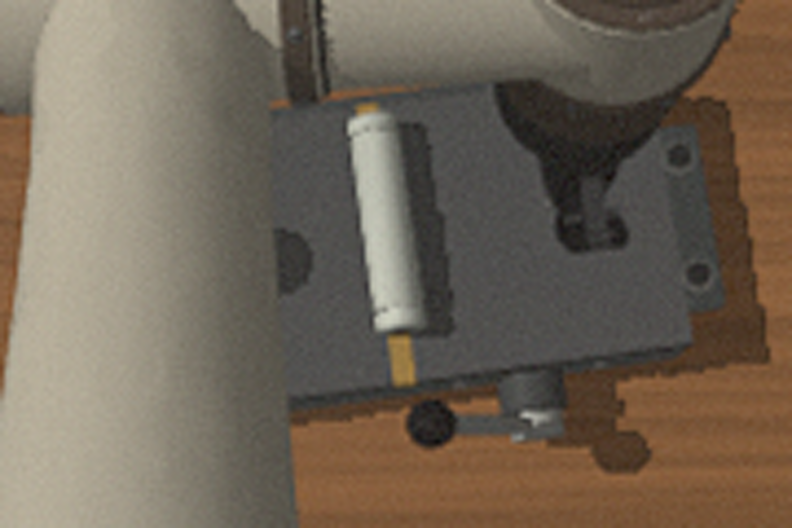

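```bash
python3 - <<'E'
from h import *
t=lambda p:(np.array(p)+.5)/4.4-.5+np.array([230,180])
im=cv2.imread('pics/t13.png');g=im.max(2).astype(float)
for nm,rows,th,x0,x1 in(("pin",range(210,251),110,300,335),):
    L=[];R=[]
    for v in rows:
        l=g[v,x0:x1];k=np.where(l>th)[0];a,b=k[0],k[-1]
        L.append((v,x0+a-(l[a]-th)/(l[a]-l[a-1])));R.append((v,x0+b+(l[b]-th)/(l[b]-l[b+1])))
    c=[np.polyfit(*np.array(E).T,1) for E in(L,R)];print(c)
    m=np.mean(c,0);P=np.array([onz("top",(np.polyval(m,v),v),.074) for v in(210,250)]);print([(toch(p)*1e3).round(1) for p in P])
# strip edges seen from top0 (chuck fixed) for a reference at same calibration
im=cv2.imread('pics/top0.png').astype(float);w=im[...,2]-im[...,0]
c=[]
for v in range(207,264):
    c0=317.3+.138*(v-235.2);xs=np.arange(int(c0)-5,int(c0)+7);ww=np.clip(w[v,xs]-25,0,None);c.append((v,(ww*xs).sum()/ww.sum()))
m=np.polyfit(*np.array(c).T,1);P=[onz("top",(np.polyval(m,v),v),.06) for v in(207,263)];print("strip top",[(toch(p)*1e3).round(1) for p in P])
im=cv2.imread('pics/scene0.png').astype(float);w=im[...,2]-im[...,0];c=[]
for v in range(240,285):
    c0=318.4-.18*(v-261.75);xs=np.arange(int(c0)-6,int(c0)+8);ww=np.clip(w[v,xs]-25,0,None);c.append((v,(ww*xs).sum()/ww.sum()))
m=np.polyfit(*np.array(c).T,1);P=[onz("scene",(np.polyval(m,v),v),.06) for v in(240,284)];print("strip scene",[(toch(p)*1e3).round(1) for p in P])
g=cv2.imread('pics/s13.png')[264:284,305:330].max(2);print(g)
E
```

```text
[array([1.36796604e-01, 2.80003586e+02]), array([1.23738535e-01, 2.92862873e+02])]
[array([59.1,  0.5]), array([-40.5,   1.4])]
strip top [array([70.4,  0.4]), array([-70.6,   0.4])]
strip scene [array([-66.8,  -0.4]), array([71. , -0.2])]
[[ 49  48  47  45  53  83 120 142 168 186 204 211 215 220 224 224 224 187
  128  85  85  89  83  88  85]
 [ 53  52  47  46  58  88 124 150 174 192 206 210 216 219 224 224 212 184
  113  82  84  82  84  86  86]
 [ 46  47  45  49  61  91 125 154 180 197 206 211 218 221 225 225 213 172
  108  80  84  82  87  85  82]
 [ 42  48  46  50  70 103 138 161 179 198 208 215 220 221 226 224 207 160
   99  78  84  81  87  84  86]
 [ 45  47  47  56  76 111 137 166 189 203 209 215 221 222 225 224 201 155
  102  81  84  84  88  86  83]
 [ 48  48  43  53  80 118 146 168 190 200 210 214 219 223 225 220 191 138
   85  80  81  83  83  85  83]
 [ 45  47  44  59  91 123 150 167 183 196 205 210 218 224 226 220 185 120
   85  84  84  85  87  85  85]
 [ 49  45  45  64  93 127 142 157 173 191 194 196 206 220 225 214 177 112
   80  89  82  85  85  85  86]
 [ 49  49  54  71  9
[... 540 characters left out ...]
08 112 116 131 148 179 197 175 110  84
   84  83  87  85  86  84  82]
 [ 48  51  64 103 126 131 122  99  73  80  95 119 130 147 169 157 107  84
   86  85  85  86  82  83  83]
 [ 49  49  62  94 120 123 117  94  53  49  78 113 127 133 144 137 100  83
   83  80  90  81  85  85  86]
 [ 50  46  49  74 106 116 116 108  88  80  95 116 126 130 127 117  88  90
   82  85  83  85  85  88  87]
 [ 61  51  46  55  75  99 112 123 123 121 122 124 124 120 110  96  84  84
   80  83  84  84  87  84  85]
 [ 76  66  65  66  64  83 106 129 142 144 142 147 132 112  97  85  88  84
   85  83  83  86  87  84  86]
 [ 91  82  83  81  85  85 101 137 164 168 163 162 145 102  83  82  88  83
   85  84  82  87  82  85  83]]
```

```bash
python3 - <<'E'
from h import *
print("hole",(toch(onz("scene",(313.5,278.8),.074))*1e3).round(1))
for f in("s13",):
  im=cv2.imread(f'pics/{f}.png');g=im.max(2).astype(float);L=[];R=[]
  for v in range(246,270):
    c0=318.4-.19*(v-258);xs=np.arange(int(c0)-14,int(c0)+13);l=g[v,xs];c=len(xs)//2
    a=c
    while l[a]>85:a-=1
    b=c
    while l[b]>150:b+=1
    L.append((v,xs[a]+(85-l[a])/(l[a+1]-l[a])));R.append((v,xs[b]-(150-l[b])/(l[b-1]-l[b])))
  cc=[np.polyfit(*np.array(E).T,1) for E in(L,R)];m=np.mean(cc,0);print([c[0] for c in cc],[np.polyval(c,258) for c in cc])
  print("scene",[(toch(onz("scene",(np.polyval(m,v),v),.074))*1e3).round(1) for v in(246,258,270)])
im=cv2.imread('pics/t13.png');g=im.max(2).astype(float);L=[];R=[]
for v in range(210,251):
    c0=316.8+.13*(v-230);xs=np.arange(int(c0)-11,int(c0)+12);l=g[v,xs];c=11
    a=c
    while l[a]>118:a-=1
    b=c
    while l[b]>82:b+=1
    L.append((v,xs[a]+(118-l[a])/(l[a+1]-l[a])));R.append((v,xs[b]-(82-l[b])/(l[b-1]-l[b])))
cc=[np.polyfit(*np.array(E).T,1) for E in(L,R)];m=np.mean(cc,0);print([c[0] for c in cc],[np.polyval(c,230) for c in cc])
print("top",[(toch(onz("top",(np.polyval(m,v),v),.074))*1e3).round(1) for v in(210,230,250)])
E
```

```text
hole [68.3 -2.3]
[np.float64(-0.19447830652435277), np.float64(-0.1777396103417637)] [np.float64(311.2553724635619), np.float64(323.77397871329765)]
scene [array([-32.8,  -2. ]), array([ 5.4, -2. ]), array([42.2, -2. ])]
[np.float64(0.13692139568150635), np.float64(0.14161410587758133)] [np.float64(311.5733895800122), np.float64(322.8576665569263)]
top [array([58.9, -1.1]), array([ 8.6, -1. ]), array([-40.9,  -1. ])]
```

Both views agree: the pin's yaw is about 0 and it lies about 1.5 mm right of the strip's centreline. I'll give it one very slow push to centre it.

Request:
apply_moves(deltas=[45,-2,12,0,40,-2,12,0,35,-2,8,0,5,0,2,0,0,0,0,0])

```text
t: 10.0
eef_pos: [0.6582, -0.1031, 0.0721]
ee_rot: [[0.026, -0.993, -0.115], [-0.001, -0.115, 0.993], [-1.0, -0.026, -0.004]]
wrist_force: [0.9, -0.6, 0.1]
gripper_width: 0.0429
```

```bash
python3 - <<'E'
from h import *
st()
E
```

```text
t10.00 pos [ 0.6582 -0.1031  0.0721] chuck [ 18.5 -61. ] yaw 186.61 goal 187.04738088010913 F [ 0.9 -0.6  0.1] w 0.0429 q [ 0.09  0.58 -0.1   0.   -0.87  0.02] tilt [-0.9997 -0.026  -0.0039]
```

Request:
apply_moves(deltas=[6,6,4,-0.4,4,4,4,0,2,1,4,0,0,0,4,0,0,0,0,0])

```text
t: 10.5
eef_pos: [0.6476, -0.0891, 0.065]
ee_rot: [[0.036, -0.992, -0.122], [-0.001, -0.122, 0.993], [-0.999, -0.036, -0.006]]
wrist_force: [0.6, -0.1, 0.1]
gripper_width: 0.0426
```

```bash
python3 - <<'E'
from h import *
st()
E
```

```text
t10.50 pos [ 0.6476 -0.0891  0.065 ] chuck [  9.8 -45.9] yaw 187.0 goal 187.04738088010913 F [ 0.6 -0.1  0.1] w 0.0426 q [ 0.11  0.57 -0.15  0.01 -0.82  0.  ] tilt [-0.9993 -0.0358 -0.0055]
```

Request:
apply_moves(deltas=[0,0,4,0,0,0,4,0,0,0,3,0,0,0,2,0,0,0,1,0])

```text
t: 11.0
eef_pos: [0.6468, -0.0737, 0.0663]
ee_rot: [[0.039, -0.992, -0.122], [-0.001, -0.122, 0.992], [-0.999, -0.039, -0.006]]
wrist_force: [0.7, -0.2, -0.1]
gripper_width: 0.0431
```

```bash
python3 - <<'E'
from h import *
st()
E
```

```text
t11.00 pos [ 0.6468 -0.0737  0.0663] chuck [ 10.9 -30.4] yaw 187.04 goal 187.04738088010913 F [ 0.7 -0.2 -0.1] w 0.0431 q [ 0.14  0.56 -0.16  0.01 -0.82 -0.02] tilt [-0.9992 -0.0385 -0.0058]
```

Request:
apply_moves(deltas=[0,0,1,0,0,0,1,0,0,0,1,0,0,0,1,0,0,0,0,0])

```text
t: 11.5
eef_pos: [0.6463, -0.0695, 0.0661]
ee_rot: [[0.039, -0.992, -0.122], [-0.001, -0.122, 0.992], [-0.999, -0.038, -0.006]]
wrist_force: [-0.1, -0.7, -0.5]
gripper_width: 0.0423
```

```bash
cat >> h.py <<'E'
def pe2(f,im=None):
  im=cv2.imread(f) if im is None else im
  g=im.max(2).astype(float);L=[];R=[]
  for v in range(246,270):
    c0=318.4-.19*(v-258);xs=np.arange(int(c0)-14,int(c0)+13);l=g[v,xs];c=len(xs)//2
    a=c
    while l[a]>85:a-=1
    b=c
    while l[b]>150:b+=1
    L.append((v,xs[a]+(85-l[a])/(l[a+1]-l[a])));R.append((v,xs[b]-(150-l[b])/(l[b-1]-l[b])))
  cc=[np.polyfit(*np.array(E).T,1) for E in(L,R)];m=np.mean(cc,0);print([c[0] for c in cc],[np.polyval(c,258) for c in cc])
  print("scene",[(toch(onz("scene",(np.polyval(m,v),v),.074))*1e3).round(1) for v in(246,258,270)])
E
python3 - <<'E'
from h import *
st()
im=r.grab_frame('scene')[:,:,::-1].copy();cv2.imwrite('pics/s14.png',im);pinedge(im,317,258,-.2);pe2(0,im)
E
```

```text
t11.50 pos [ 0.6463 -0.0695  0.0661] chuck [ 10.9 -26.2] yaw 187.04 goal 187.04738088010913 F [-0.1 -0.7 -0.5] w 0.0423 q [ 0.14  0.56 -0.16  0.01 -0.82 -0.03] tilt [-0.9993 -0.0381 -0.006 ]
edges [313.34 324.67] [-0.207 -0.179] mid [5.  1.3] relyaw L,R [-0.01  -0.003]
[np.float64(-0.2902530437512215), np.float64(-0.18066817425372977)] [np.float64(311.1908187846965), np.float64(324.3489196472887)]
scene [array([-33.1,  -0.1]), array([ 5.3, -1.4]), array([42.2, -2.7])]
```

Request:
apply_moves(deltas=[0,0,-5,0,-5,0,-15,0,-45,0,-12,0,-45,0,0,0,-45,0,0,0], grip=1)

```text
t: 12.05
eef_pos: [0.6409, -0.1059, 0.202]
ee_rot: [[0.019, -0.993, -0.12], [-0.002, -0.12, 0.993], [-1.0, -0.019, -0.004]]
wrist_force: [1.1, 0.3, -0.8]
gripper_width: -0.0001
```

```bash
python3 - <<'E'
from h import *
st()
im=r.grab_frame('scene')[:,:,::-1].copy();cv2.imwrite('pics/s15.png',im);pinedge(im,317,258,-.2);pe2(0,im)
g=ch(-.110,.040);plan([g[0],g[1],.2],6)
E
```

```text
t12.05 pos [ 0.6409 -0.1059  0.202 ] chuck [  1.  -61.7] yaw 186.91 goal 187.04738088010913 F [ 1.1  0.3 -0.8] w -0.0001 q [ 0.09  0.44  0.01  0.   -1.13  0.03] tilt [-0.9998 -0.0189 -0.0039]
edges [313.33 324.69] [-0.208 -0.181] mid [5.  1.3] relyaw L,R [-0.01  -0.004]
[np.float64(-0.1976702718408721), np.float64(-0.18166241620267518)] [np.float64(311.8509985592457), np.float64(324.36631857508405)]
scene [array([-33. ,  -0.6]), array([ 5.2, -0.7]), array([42. , -0.8])]
[2.2, 33.5, 29.9] -0.0
[2.2, 33.5, 29.9] 0.0
[2.2, 33.5, 29.9] -0.0
[1.0, 15.3, 13.6] 0.0
[0.0, 0.0, 0.0] -0.0
[0.0, 0.0, 0.0] -0.0
```

Request:
apply_moves(deltas=[0,33,30,0,0,33,30,0,0,33,30,0,0,16,14,0,0,0,0,0])

```text
t: 12.6
eef_pos: [0.5185, -0.0209, 0.2125]
ee_rot: [[0.051, -0.992, -0.115], [-0.004, -0.116, 0.993], [-0.999, -0.05, -0.009]]
wrist_force: [0.2, -0.4, -0.1]
gripper_width: 0.0002
```

```bash
python3 - <<'E'
from h import *
st()
g=ch(-.110,.035);plan([g[0],g[1],.107],4)
im=r.grab_frame('scene')[:,:,::-1].copy();cv2.imwrite('pics/s16.png',im)
cv2.imwrite('pics/s16z.png',cv2.resize(im[130:300,225:425],None,fx=3.5,fy=3.5,interpolation=2))
E
```

```text
t12.60 pos [ 0.5185 -0.0209  0.2125] chuck [-110.1   37.7] yaw 186.64 goal 187.04738088010913 F [ 0.2 -0.4 -0.1] w 0.0002 q [ 0.28  0.19 -0.32  0.02 -1.01 -0.18] tilt [-0.9987 -0.0503 -0.0094]
[44.9, 2.2, -0.7] -0.4
[44.9, 2.2, -0.7] 0.0
[15.5, 0.8, -0.2] -0.0
[0.0, 0.0, 0.0] 0.0
```

View pics/s16z.png

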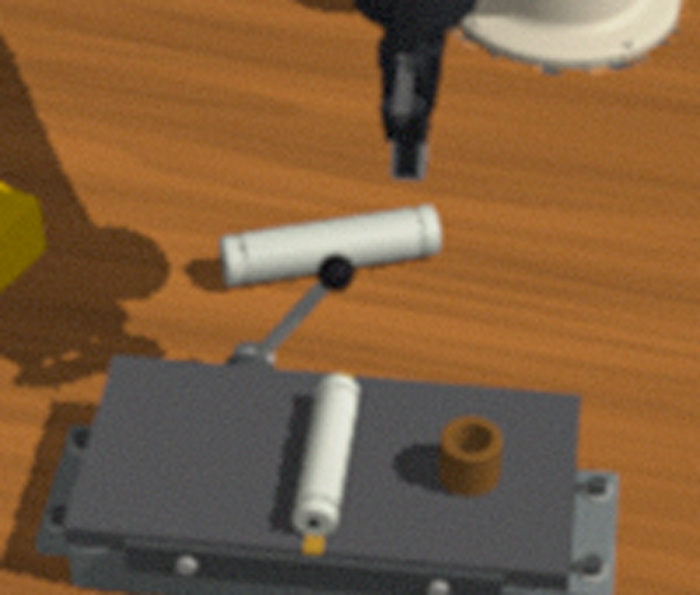

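The shut fingers are above and left of the knob, which sits at (336,270) in the crop. I'll descend.

Request:
apply_moves(deltas=[42,2,0,0,42,2,0,0,20,1,0,0,3,0,0,0])

```text
t: 13.05
eef_pos: [0.5281, -0.0251, 0.1062]
ee_rot: [[0.065, -0.992, -0.112], [-0.003, -0.113, 0.994], [-0.998, -0.064, -0.01]]
wrist_force: [-0.6, 0.1, 0.7]
gripper_width: -0.0001
```

```bash
python3 - <<'E'
from h import *
st()
g=ch(-.110,-.100);plan([g[0],g[1],.107],4,10)
E
```

```text
t13.05 pos [ 0.5281 -0.0251  0.1062] chuck [-101.    32.3] yaw 186.49 goal 187.04738088010913 F [-0.6  0.1  0.7] w -0.0001 q [ 0.27  0.32 -0.45  0.03 -0.73 -0.18] tilt [-0.9979 -0.0639 -0.0101]
[0.0, 0.6, -10.0] -0.6
[0.0, 0.7, -10.0] 0.0
[0.0, 0.7, -10.0] -0.0
[0.0, 0.7, -10.0] 0.0
```

Request:
apply_moves(deltas=[0,4,-5,-0.5,0,3,-5,0,0,1,-6,0,0,0,-6,0,0,0,-6,0])

```text
t: 13.55
eef_pos: [0.5278, -0.0555, 0.1108]
ee_rot: [[0.074, -0.99, -0.121], [-0.0, -0.121, 0.993], [-0.997, -0.073, -0.009]]
wrist_force: [-3.0, 6.4, 3.2]
gripper_width: -0.0003
```

```bash
python3 - <<'E'
from h import *
st()
im=r.grab_frame('scene')[:,:,::-1].copy();cv2.imwrite('pics/s17.png',im)
cv2.imwrite('pics/s17z.png',cv2.resize(im[130:300,225:425],None,fx=3.5,fy=3.5,interpolation=2))
E
```

```text
t13.55 pos [ 0.5278 -0.0555  0.1108] chuck [-105.     2.2] yaw 186.98 goal 187.04738088010913 F [-3.   6.4  3.2] w -0.0003 q [ 0.21  0.32 -0.45  0.02 -0.73 -0.11] tilt [-0.9973 -0.0731 -0.0091]
```

View pics/s17z.png

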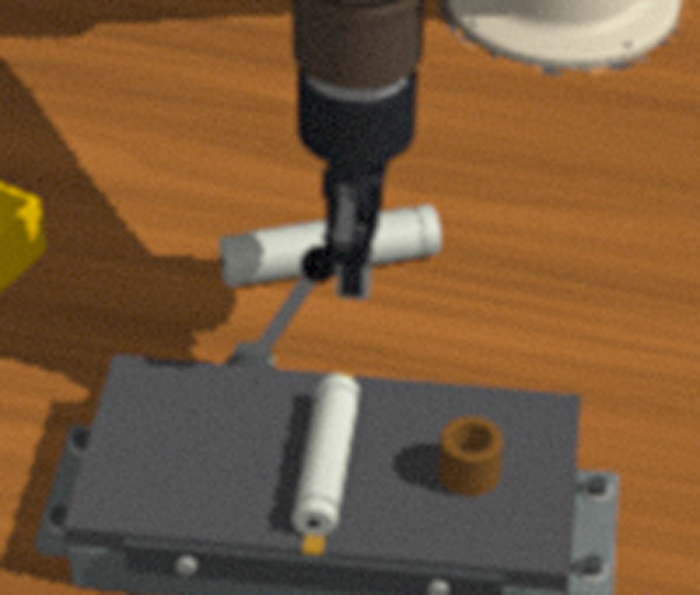

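The lever is turning under the push at the knob, with a force of 6 N. I'll keep going.

Request:
apply_moves(deltas=[0,0,-7,0,1,0,-7,0,1,0,-7,0,1,0,-7,0,1,0,-7,0])

```text
t: 14.1
eef_pos: [0.5355, -0.0913, 0.1122]
ee_rot: [[0.084, -0.989, -0.122], [0.003, -0.122, 0.993], [-0.996, -0.084, -0.008]]
wrist_force: [-0.1, 3.8, 1.9]
gripper_width: -0.0003
```

Request:
apply_moves(deltas=[1,0,-7,0,1,0,-7,0,1,0,-7,0,1,0,-7,0,1,0,-7,0])

```text
t: 14.6
eef_pos: [0.5404, -0.13, 0.1064]
ee_rot: [[0.083, -0.989, -0.121], [0.002, -0.121, 0.993], [-0.997, -0.083, -0.008]]
wrist_force: [0.6, 3.0, 1.8]
gripper_width: 0.0002
```

```bash
python3 - <<'E'
from h import *
st()
im=r.grab_frame('scene')[:,:,::-1].copy();cv2.imwrite('pics/s18.png',im)
cv2.imwrite('pics/s18z.png',cv2.resize(im[130:300,225:425],None,fx=3.5,fy=3.5,interpolation=2))
E
```

```text
t14.60 pos [ 0.5404 -0.13    0.1064] chuck [-101.7  -73.3] yaw 187.0 goal 187.04738088010913 F [0.6 3.  1.8] w 0.0002 q [ 0.06  0.36 -0.39  0.   -0.74  0.06] tilt [-0.9965 -0.0829 -0.0081]
```

View pics/s18z.png

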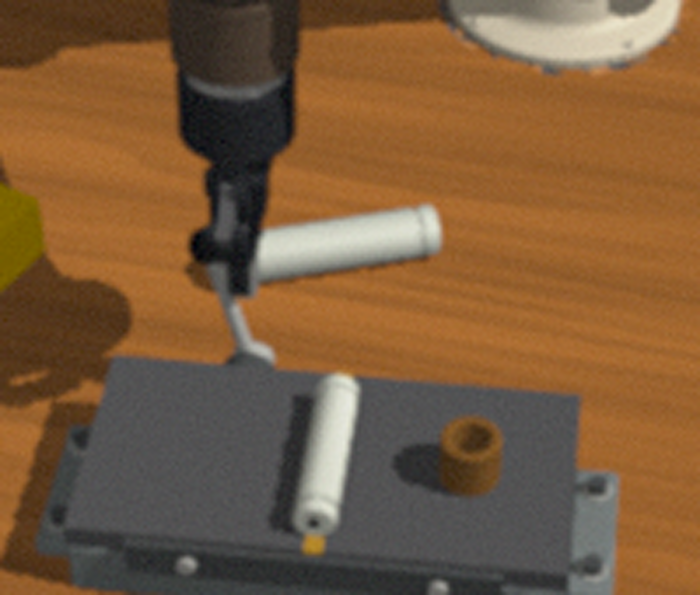

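Request:
apply_moves(deltas=[0,2,-6,0,0,2,-6,0,0,1,-6,0])

```text
t: 14.95
eef_pos: [0.5382, -0.1496, 0.105]
ee_rot: [[0.084, -0.989, -0.121], [0.003, -0.121, 0.993], [-0.996, -0.084, -0.007]]
wrist_force: [0.6, 4.2, 0.1]
gripper_width: -0.0
```

Request:
apply_moves(deltas=[0,0,-5,0,0,0,-5,0])

```text
t: 15.15
eef_pos: [0.5383, -0.1603, 0.1046]
ee_rot: [[0.082, -0.989, -0.12], [0.003, -0.12, 0.993], [-0.997, -0.082, -0.006]]
wrist_force: [0.1, 3.0, -0.9]
gripper_width: 0.0
```

Request:
apply_moves(deltas=[0,0,-5,0])

```text
t: 15.25
eef_pos: [0.5384, -0.1645, 0.1043]
ee_rot: [[0.081, -0.99, -0.119], [0.006, -0.119, 0.993], [-0.997, -0.081, -0.004]]
wrist_force: [-2.0, 26.0, 5.4]
gripper_width: 0.0003
```

```bash
python3 - <<'E'
from h import *
st()
im=r.grab_frame('scene')[:,:,::-1].copy();cv2.imwrite('pics/s19.png',im)
cv2.imwrite('pics/s19z.png',cv2.resize(im[130:300,225:425],None,fx=3.5,fy=3.5,interpolation=2))
E
```

```text
t15.25 pos [ 0.5384 -0.1645  0.1043] chuck [-107.9 -107.2] yaw 186.87 goal 187.04738088010913 F [-2.  26.   5.4] w 0.0003 q [-0.01  0.37 -0.37 -0.01 -0.75  0.14] tilt [-0.9967 -0.081  -0.0039]
```

View pics/s19z.png

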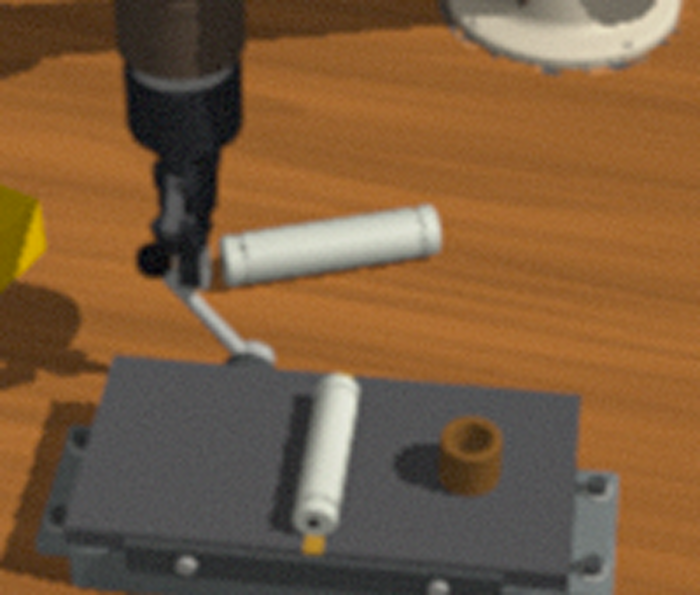

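The force jumped to 26 N and the finger stopped at y = -107 mm, where geometry puts the stop. I'll take the hand away and check.

Request:
apply_moves(deltas=[0,0,8,0,0,5,20,0,-40,5,15,0,-45,0,10,0,-45,0,0,0])

```text
t: 15.8
eef_pos: [0.5066, -0.1148, 0.2294]
ee_rot: [[0.061, -0.991, -0.117], [0.002, -0.117, 0.993], [-0.998, -0.061, -0.005]]
wrist_force: [0.7, 0.7, 0.0]
gripper_width: -0.0001
```

Request:
apply_moves(deltas=[-20,20,0,0,0,30,-20,0,0,30,-30,0,0,0,0,0,0,0,0,0])

```text
t: 16.3
eef_pos: [0.4322, -0.1787, 0.2554]
ee_rot: [[0.079, -0.99, -0.12], [-0.005, -0.121, 0.993], [-0.997, -0.078, -0.015]]
wrist_force: [-0.2, 0.4, -0.2]
gripper_width: -0.0001
```

```bash
python3 - <<'E'
from h import *
st()
im=r.grab_frame('scene')[:,:,::-1].copy();cv2.imwrite('pics/s20.png',im);pinedge(im,317,258,-.2);pe2(0,im)
cv2.imwrite('pics/s20z.png',cv2.resize(im[130:300,225:425],None,fx=3.5,fy=3.5,interpolation=2))
im=r.grab_frame('top')[:,:,::-1].copy();cv2.imwrite('pics/t20.png',im)
E
```

```text
t16.30 pos [ 0.4322 -0.1787  0.2554] chuck [-215.1 -108.3] yaw 186.95 goal 187.04738088010913 F [-0.2  0.4 -0.2] w -0.0001 q [-0.04  0.05 -0.37  0.   -1.07  0.16] tilt [-0.9968 -0.078  -0.0148]
edges [313.37 324.66] [-0.206 -0.181] mid [5.  1.4] relyaw L,R [-0.009 -0.005]
[np.float64(-0.19544067761199618), np.float64(-0.1832165569864212)] [np.float64(311.87291459611424), np.float64(324.33622844708447)]
scene [array([-33. ,  -0.6]), array([ 5.2, -0.7]), array([42. , -0.8])]
```

View pics/s20z.png

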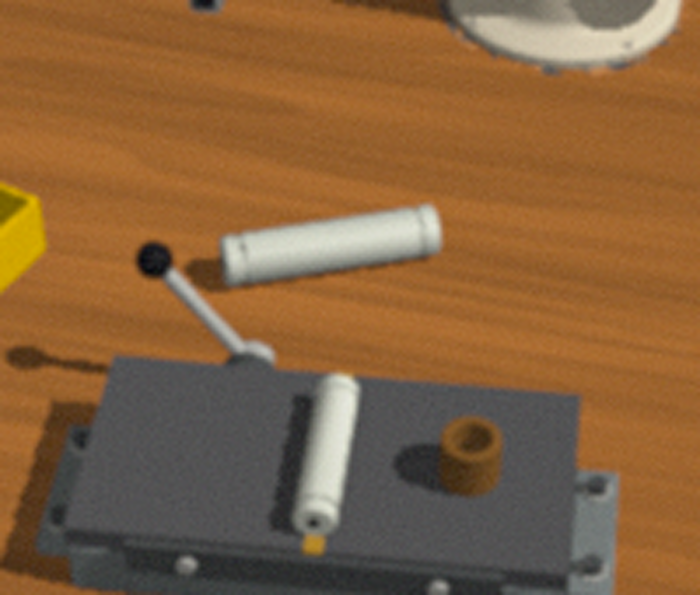

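View pics/t20.png

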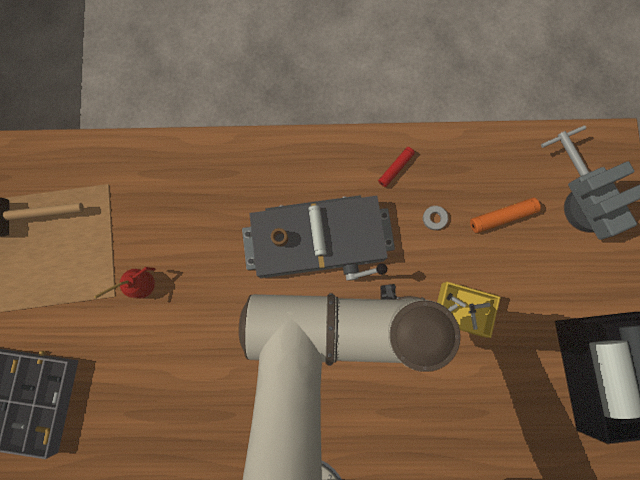

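```bash
python3 - <<'E'
from h import *
s=(np.array([154,260])+.5)/3.5-.5+np.array([225,130])
p,e=tri(s,(381.5,269.5));k=toch(p)*1e3;print(p,e,k,"angle from upright deg",np.degrees(np.arctan2(-70-k[1],p[2]*1e3-32)))
p=proj('scene',[[*ch(-.110,-.07-.110*np.sin(a)),.032+.11*np.cos(a)] for a in np.radians([31,33,35])]);print(s,p.round(1))
print(r.finish_job())
E
```

```text
[ 0.53761017 -0.19102741  0.11977463] 0.0010830170752897273 [-111.91510395 -133.50516263] angle from upright deg 35.885831986322415
[268.64285714 203.92857143] [[271.4 202.7]
 [270.1 203.2]
 [268.8 203.8]]
the job is handed in; nothing more can be done
None
```

I rolled the pin onto the brass strip, threw the lever right to its stop with the shut fingers, withdrew the hand and handed the job in at about 16.4 s.

- **Pin:** it kept about -0.025 rad of skew while I pushed it with the part-open fingertips. A quick tap at its far end swung it into line, and two slow square pushes then centred it. Before the lever was thrown, and again at the end, the scene view put it about 0.4 mm to the right of the strip's centreline, with yaw within about 0.01 rad. The top view had put the position before the last push at -1.4 mm, against -1.7 mm from the scene view. An earlier, cruder edge threshold in the scene view read about 2 mm further left. I put that down to the shaded side of the pin and did not use it.
- **Lever:** the force jumped from about 3 N to 26 N at the stop. Afterwards the knob measured 35.9 degrees right of upright, against the nominal 35, and its position in the picture matched 35 degrees.
- **Bystanders:** the bush, oil can, bin and bearing look to be where they were in the last pictures. I did not measure them again.

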